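# Fetch a chisel from under the lift-out tills

### The arm

A 6-joint arm with a two-finger parallel gripper is mounted at the origin on a cart in front of the work surface, level with it; the furniture and walls round the work are solid. World frame = base frame: x ahead of the robot, y to its left, z up, the work surface at z = 0. Lengths are in m, angles in rad, forces in N, time in s.
With the tool pointing down it reaches from about 0.275 to 0.825 m from the base axis. Payload 4.9 kg.
Tool frame: the origin (TCP) lies at the very end of the fingers, on their centre line; the grasp point (between the pads) lies hold_point_z behind it (hold_point_z is the distance from the TCP to the grasp point, in m); z points along the fingers, y is the direction in which the jaws open and shut (so a half turn about z gives the same grasp; the last joint's range is limited). The gripper opens to 85 mm and grips with 20 to 120 N. Pads are 22 mm wide; open, the fingers measure 114 mm over their backs; the gripper's body (76 mm by 85 mm) begins 54 mm behind the grasp point. The pads swing forward as they close: fully open they stand 13 mm farther back than shut.
Start: joints at [1.021, 0.326, -0.193, 1.052, 0, 1.437], TCP at [0.222, 0.503, 0.231] pointing down, gripper open.
Joint ranges: [-2.65, 2.65], [-0.97, 1.79], [-1.3, 1.35], [-1.93, 2.1], [-1.47, 1.37], [-3.14, 3.14]. Speed limits (rad/s): [2.57, 2.57, 3.14, 3.14, 3.14, 3.14].

### API

Orientations are given as a rotation vector (axis times angle).
In Python, from rig import observe, read_camera, finish_job, hold_point_z gives the robot as it stands.
- The arm moves only by the tool move_arm, never from a script. Its argument "rows" is one flat list of numbers, 5 for each row, row after row: the closure in counts, from 0 (fully open) to 255 (shut), then the shift along the tool's x, y, z in cm, then the turn about the tool's z in degrees. A call has 1 to 12 rows; each row is the pose to reach, as a shift and turn from the pose commanded when the call began, along the tool's axes at that moment; what a row does not reach only later rows make up. A row lasts 1/12 s, in which the tool goes at most 41.7 mm and 7.16 degrees, less where a joint would pass 70% of its speed; a pose out of reach is approached as far as the arm can. A call with a gripper value outside its range is refused whole. The fingers move at their own pace and stop on an object; "force" is the grip in N (left out, the last holds). Time passes only in rows, so rows that repeat a pose let the fingers close. It gives the time, the measured TCP pose, the force and the opening at its end, in the units of the state.
- observe(): the state, without advancing time (a new reading comes with each control period).
- read_camera(name): name is "side" or "top"; returns a dict with "color" (384x512x3 uint8, blue, green, red), "z_map" (384x512 float32, m along the optical axis (not along the pixel's ray), 0 where there is no reading), "camera_matrix" (3x3 intrinsics, pixels), "xyz" and "orientation" of the camera in the world. Camera axes: x right, y down, z forward; pixel columns grow to the right and rows downward; lengths in m; the calibration is good to about 2 mm. A picture is of the moment at which its call begins.
- finish_job(): hands the job in, once; it reports no verdict.
The state is a dict: "time": time; "q": joint angles; "dq": joint speeds; "effort": joint torques, N m; "position": TCP position; "ee_rot": TCP orientation; "force": force on the tool from outside, world axes, zero at the start; "wrist_torque": the same for the moment, N m; "grip_width": finger opening in m.
Only numpy, scipy, OpenCV 4.12 (cv2) and the standard library are available. Lean on these libraries where they do the work, as an engineer would, in place of code of your own. Each camera call takes 0.05 s, during which the arm holds its last target.

### The job

Fetch the brown-handled chisel from the well of the tool box: both tills ride over it, so first lift them out, keeping them level, and stand them on the bench to the left of the box, then lay the chisel across the chisel rest, handle in the wide notch and blade in the narrow one. After that put each till back flat on the ledges at the end of the box it came from, and leave the yellow-handled chisel and the other tools lying as they are.

Things in the scene. Friction and masses are not known exactly. Their poses are not given: they have to be found in the camera images.
- tool_box: open wooden tool box painted green, fixed; outside 340 (x) x 230 (y) x 88 mm high, walls 10 mm; origin: centre of its underside on the bench. Floor 12 mm up. Along each long wall inside runs a 20 mm wide ledge, top 52 mm up; the tills ride on both ledges, one at each end (centres about 107 mm from the box centre along x). In the 170 mm wide well between the ledges lie two chisels.
- screw_till_grip (a point): loose open wooden till (tray) of brass screws and dark bolts, about 0.4 kg, 88 (x) x 196 (y) x 40 mm, 7 mm play each side in the box; starts at either end. Point: grip of its handle, 56 mm above its underside and 16 mm below the handle's top; the handle is an upright board across the till's middle, 12 mm thick (y), 64 mm long (x). Contents are fixed, below the rim.
- wax_till_grip (a point): loose till of the same size and handle, about 0.6 kg, holding a round yellow and grey wax tin (71 mm across, below the rim) and rows of wooden plugs; starts at the other end of the box. Point: grip of its handle, 56 mm above its underside. The bench to the left of the box (+y) is clear, with room for both tills side by side.
- brown_chisel_grip (a point): loose chisel with brown handle, 244 mm, 0.16 kg, lying along the box in the well, under both tills. Handle round, 27 mm thick, 118 mm long; blade 20 mm wide, its underside 8 mm higher than the handle's. Point: on the handle's axis, 13.5 mm above its underside, near the balance point; +y points to the butt (80 mm away), -y to the cutting edge (162 mm away).
- yellow_chisel_grip (a point): a like chisel with yellow handle, 238 mm long, blade 12 mm wide, lying in the well about 72 mm beside the brown one; it stays there. Point and axes as for the brown chisel.
- rest_blade_notch (a point): fixed chisel rest: base 70 x 190 x 8 mm, two dark cleats 90 mm wide (x), 18 mm thick (y), 150 mm apart, each with a flared notch. Point: middle of the narrow notch's floor (for the blade), 28 mm above the bench, 34 mm wide, cleat top 42. Wide notch (handle; left end): 150 mm along +y, floor 20 mm up, 50 mm wide, cleat top 36. A seated chisel's grip point is about 98 mm along +y, 34 mm up.
- spring_clamp_mid (a point): bystander: black and orange spring clamp lying on the bench, 57 x 123 x 18 mm; point at its middle
- cork_block_mid (a point): bystander: brown cork sanding block, 60 x 105 x 29 mm; point near its middle

How it is judged:
By the outcome, as a careful person would: the job done as asked, in the order asked, and still so for the second after the job is handed in, with the robot touching nothing.
It also fails if it takes over 115 s, if anything falls off the work surface, if the arm or the gripper's body presses on something with over 40 N, if the wrist force passes 120 N, or if a joint passes its speed limit or range.

## Working session

There is one attempt and no reset: what is moved stays moved. The work goes in short steps, Python scripts to look and compute and a tool call to move; the robot and the scene stay as the last step left them, time stands still between calls to the robot, and variables do not carry over. Pictures are saved under pics/ and viewed, and the job is handed in when it is done.

Besides the shell and the picture viewer there is one more tool, called after "Emit:" as a command line: name --argument value ..., lists and objects as JSON in quotes. move_arm: Moves the arm, as the interface text tells. Its arguments: {"type":"object","properties":{"rows":{"type":"array"},"force":{"type":"number"}},"required":["rows"]}

```bash
mkdir -p pics; ls; cat > h.py <<'E'
import numpy as np,cv2
from scipy.spatial.transform import Rotation as R
from rig import observe, read_camera, finish_job, hold_point_z
def cam(n,f=None):
    c=read_camera(n)
    if f: cv2.imwrite('pics/'+f,c['color'])
    o=np.array(c['orientation']); M=o if o.shape==(3,3) else R.from_rotvec(o).as_matrix()
    K=np.array(c['camera_matrix']);z=c['z_map'];v,u=np.mgrid[:z.shape[0],:z.shape[1]]
    P=np.stack([(u-K[0,2])/K[0,0]*z,(v-K[1,2])/K[1,1]*z,z],-1)@M.T+np.array(c['xyz'])
    P[z==0]=np.nan
    return c['color'],P,c
E
python3 - <<'E'
from h import *
print(hold_point_z, observe())
for n in('top','side'):
    c,P,d=cam(n,n+'0.png'); np.save(n+'0.npy',P); print(n,d['xyz'],d['orientation'],d['camera_matrix'])
E
```

```text
pics
0.0187 {'time': 0.0, 'q': array([ 1.02078676e+00,  3.26955850e-01, -1.93601415e-01,  1.05201635e+00,
       -6.61089486e-06,  1.43661434e+00]), 'dq': array([-9.57282945e-05,  6.92615319e-04,  1.34671613e-03, -4.33910389e-04,
        2.68742278e-04,  5.66136316e-04]), 'effort': array([-8.97704231e-04, -4.43403125e+01,  2.62436396e+01,  1.55947247e-02,
       -3.05451968e-04, -4.75807809e-06]), 'position': array([0.22183714, 0.50262254, 0.23048868]), 'ee_rot': array([-6.48362616e-01, -3.07335594e+00,  2.63297231e-03]), 'force': array([-0.49366338, -0.61364461, -0.13089916]), 'wrist_torque': array([0.03593892, 0.00791803, 0.00428758]), 'grip_width': 0.08510967917656401}
top [ 0.40795923 -0.05239212  1.08182746] [-2.14426731  2.14283667 -0.11632411] [[350.01839867   0.         257.44680094]
 [  0.         350.01839867 192.63667152]
 [  0.           0.           1.        ]]
side [ 0.12078246 -0.99533212  0.84952467] [-2.15730624  0.46790469 -0.21414207] [[390.34363115   0.         257.4864381 ]
 [  0.         390.34363115 191.30457805]
 [  0.           0.           1.        ]]
```

View pics/top0.png

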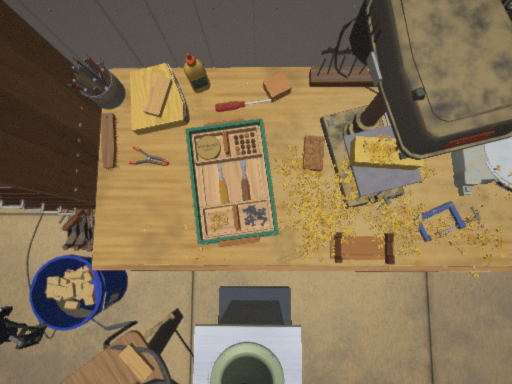

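View pics/side0.png

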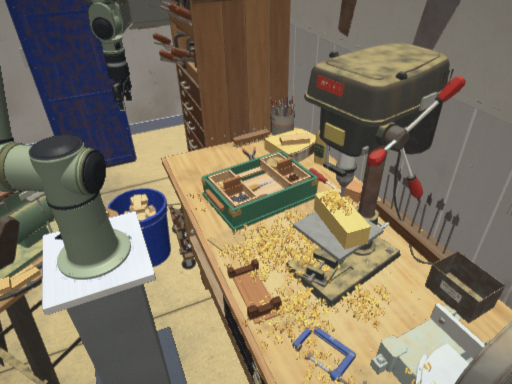

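```bash
python3 - <<'E'
from h import *
c=cv2.imread('pics/top0.png');P=np.load('top0.npy')
cv2.imwrite('pics/z1.png',cv2.resize(c[110:255,90:290],None,fx=4,fy=4,interpolation=cv2.INTER_CUBIC))
cv2.imwrite('pics/z2.png',cv2.resize(c[210:275,300:420],None,fx=6,fy=6,interpolation=cv2.INTER_CUBIC))
hsv=cv2.cvtColor(c,cv2.COLOR_BGR2HSV)
# box rim: height 70-100mm green
X,Y,Z=P[...,0],P[...,1],P[...,2]
m=(abs(Z-.088)<.006)&(hsv[...,0]>60)&(hsv[...,0]<100)&(hsv[...,1]>80)
pts=P[m][:,:2].astype(np.float32); print(m.sum(),cv2.minAreaRect(pts),np.median(P[m][:,2]))
r=(abs(X-.45)<.3)&(abs(Y-.15)<.2)&(Z>.112)&(Z<.135)
n,l,s,ce=cv2.connectedComponentsWithStats(r.astype(np.uint8))
for i in range(1,n):
    if s[i,4]>8:
        q=P[l==i]; print(s[i],np.nanmedian(q,0),cv2.minAreaRect(q[:,:2].astype(np.float32)))
# surface heights
for px in [(110,200),(150,200),(150,230),(150,155),(100,260),(180,110),(165,180)]:
    print(px,P[px[1],px[0]])
E
```

```text
1034 ((0.5764062404632568, 0.047360360622406006), (0.33705368638038635, 0.22791755199432373), 7.814999103546143) 0.08889387962069856
[222 131   7  22  95] [0.68070304 0.06064353 0.12379446] ((0.6803459525108337, 0.060830533504486084), (0.060798726975917816, 0.011856839060783386), 8.043413162231445)
[232 205   7  24  98] [0.4677621  0.02996533 0.12428413] ((0.4682556986808777, 0.02988933026790619), (0.06384499371051788, 0.01190737821161747), 7.776201248168945)
(110, 200) [0.52669872 0.43325026 0.00303993]
(150, 200) [ 0.52720886  0.30882869 -0.00195729]
(150, 230) [0.43346744 0.30265756 0.00474006]
(150, 155) [0.6674604  0.30915396 0.01512745]
(100, 260) [ 0.341562    0.45603946 -0.00226973]
(180, 110) [0.79940833 0.20927334 0.05340187]
(165, 180) [ 5.90382519e-01  2.63266349e-01 -4.48943903e-05]
```

View pics/z1.png

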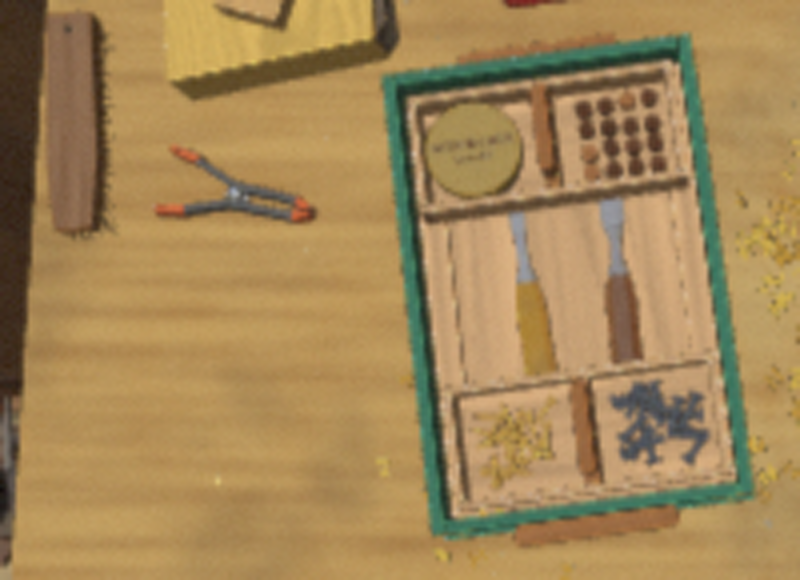

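View pics/z2.png

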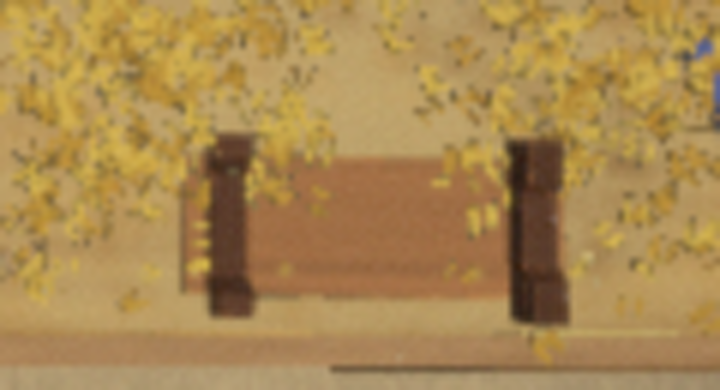

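```bash
cat >> h.py <<'E'
def yawy(r): # direction angle of tool y in world, deg
    M=R.from_rotvec(r).as_matrix(); return np.degrees(np.arctan2(M[1,1],M[0,1]))
def go(p,ydir=None):
    s=observe(); M=R.from_rotvec(s['ee_rot']).as_matrix()
    d=M.T@(np.array(p)-s['position'])*100
    t=0
    if ydir is not None:
        t=-(ydir-yawy(s['ee_rot'])); t=(t+180)%360-180   # tool z down: + turn = clockwise seen from above
    print('now',s['position'].round(4),'ydir',yawy(s['ee_rot']).round(2),'tilt',M[:,2].round(4),'q',s['q'].round(2),'\n shift cm',d.round(2),'turn',round(t,1),'w',round(s['grip_width'],4),'F',s['force'].round(1),'t',round(s['time'],2))
E
python3 - <<'E'
from h import *
go([.4677,.030,.16],97.9); go([.4677,.030,.16],97.9-180)
E
```

```text
now [0.2219 0.5027 0.2306] ydir 66.18 tilt [-8.0e-04 -1.3e-03 -1.0e+00] q [ 1.02  0.33 -0.19  1.05 -0.    1.44] 
 shift cm [-41.58 -33.31   7.1 ] turn -31.7 w 0.0854 F [ 0.3 -1.3  0.8] t 0.1
now [0.2219 0.5027 0.2306] ydir 66.18 tilt [-8.0e-04 -1.3e-03 -1.0e+00] q [ 1.02  0.33 -0.19  1.05 -0.    1.44] 
 shift cm [-41.58 -33.31   7.1 ] turn 148.3 w 0.0854 F [ 0.3 -1.3  0.8] t 0.1
```

Emit:
move_arm --rows '[60,-10,-8,0,-8,120,-20,-16,0,-16,120,-30,-24,0,-24,120,-41.6,-33.3,0,-31.7,120,-41.6,-33.3,0,-31.7,120,-41.6,-33.3,0,-31.7,120,-41.6,-33.3,0,-31.7,120,-41.6,-33.3,0,-31.7,120,-41.6,-33.3,0,-31.7,120,-41.6,-33.3,0,-31.7,120,-41.6,-33.3,0,-31.7,120,-41.6,-33.3,0,-31.7]' --force 60

```text
time: 1.1
position: [0.4461, 0.0716, 0.2312]
ee_rot: [0.215, -3.134, -0.0]
force: [0.3, 0.6, -0.5]
grip_width: 0.0452
```

```bash
python3 - <<'E'
from h import *
go([.4677,.030,.15],97.9)
E
```

```text
now [0.4461 0.0716 0.2312] ydir 97.86 tilt [-2.e-04  2.e-04 -1.e+00] q [-0.    0.14 -0.43  0.99  0.   -0.14] 
 shift cm [-1.57 -4.42  8.12] turn -0.0 w 0.0452 F [ 0.3  0.6 -0.5] t 1.1
```

Emit:
move_arm --rows '[120,0,0,0,0,120,0,0,0,0]'

```text
time: 1.27
position: [0.4464, 0.0716, 0.2309]
ee_rot: [0.208, -3.134, -0.0]
force: [-0.4, -0.1, -0.2]
grip_width: 0.0458
```

```bash
python3 - <<'E'
from h import *
go([.4677,.030,.15],97.9)
E
```

```text
now [0.4464 0.0716 0.2309] ydir 97.59 tilt [-7.e-04  2.e-04 -1.e+00] q [-0.    0.15 -0.43  0.99  0.   -0.14] 
 shift cm [-1.57 -4.41  8.09] turn -0.3 w 0.0458 F [-0.4 -0.1 -0.2] t 1.27
```

Emit:
move_arm --rows '[120,-1.57,-4.41,4,-0.3,120,-1.57,-4.41,8,-0.3,120,-1.57,-4.41,10,-0.3,120,-1.57,-4.41,12,-0.3,120,-1.57,-4.41,13,-0.3,120,-1.57,-4.41,13.9,-0.3,120,-1.57,-4.41,13.9,-0.3]'

```text
time: 1.85
position: [0.4657, 0.0333, 0.0907]
ee_rot: [0.227, -3.13, -0.001]
force: [0.8, 0.1, -0.1]
grip_width: 0.0452
```

```bash
python3 - <<'E'
from h import *
go([.4677,.030,.092],97.9)
c,P,d=cam('top','t1.png');cv2.imwrite('pics/t1z.png',cv2.resize(c[110:275,150:290],None,fx=4,fy=3.6))
E
```

```text
now [0.4657 0.0333 0.0907] ydir 98.28 tilt [-3.4e-03  5.0e-04 -1.0e+00] q [-0.09  0.33 -0.59  0.65  0.   -0.23] 
 shift cm [-0.15 -0.36 -0.13] turn 0.4 w 0.0452 F [ 0.8  0.1 -0.1] t 1.85
```

View pics/t1z.png

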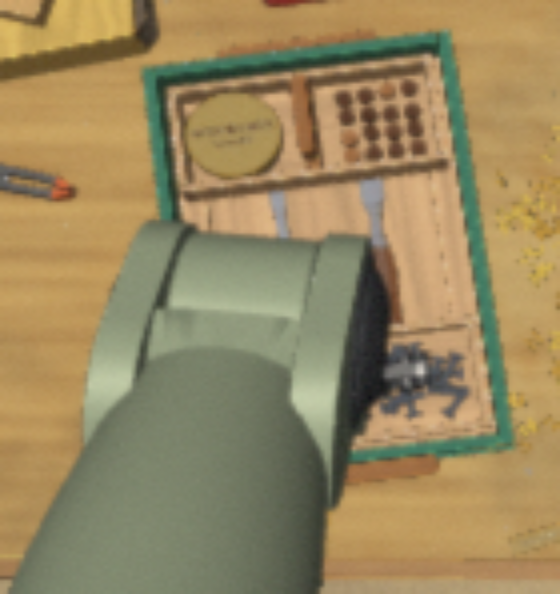

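Emit:
move_arm --rows '[120,-0.1,-0.3,0,0,255,-0.1,-0.3,0,0,255,-0.1,-0.3,0,0,255,-0.1,-0.3,0,0,255,-0.1,-0.3,0,0,255,-0.1,-0.3,0,0,255,-0.1,-0.3,0,0,255,-0.1,-0.3,0,0]' --force 80

```text
time: 2.57
position: [0.4697, 0.0292, 0.0933]
ee_rot: [-0.224, 3.132, -0.0]
force: [-1.5, 0.3, 6.0]
grip_width: 0.0107
```

```bash
python3 - <<'E'
from h import *
go([.40,.29,.19],97.9)
E
```

```text
now [0.4697 0.0292 0.0933] ydir 98.17 tilt [ 0.002  0.    -1.   ] q [-0.1   0.33 -0.59  0.65  0.   -0.24] 
 shift cm [ 3.17 26.8  -9.68] turn 0.3 w 0.0107 F [-1.5  0.3  6. ] t 2.57
```

Emit:
move_arm --rows '[255,0,0,-0.5,0,255,0,0,-1.5,0,255,0,0,-3,0,255,0,0,-4.5,0,255,0,0,-6,0,255,0,0,-7.5,0,255,0,0,-8.5,0,255,0,0,-9,0,255,0,0,-9,0]'

```text
time: 3.32
position: [0.4692, 0.0292, 0.1831]
ee_rot: [-0.224, 3.132, -0.0]
force: [0.3, -0.8, -3.6]
grip_width: 0.0106
```

```bash
python3 - <<'E'
from h import *
c,P,d=cam('side','s1.png');cv2.imwrite('pics/s1z.png',cv2.resize(c[100:260,150:360],None,fx=3.5,fy=3.5))
go([.40,.29,.19],97.9)
E
```

```text
now [0.4688 0.0292 0.1824] ydir 98.17 tilt [ 2.e-04 -1.e-04 -1.e+00] q [-0.1   0.22 -0.47  0.88 -0.   -0.24] 
 shift cm [ 3.1  26.79 -0.77] turn 0.3 w 0.011 F [-0.7 -0.1 -3. ] t 3.37
```

View pics/s1z.png

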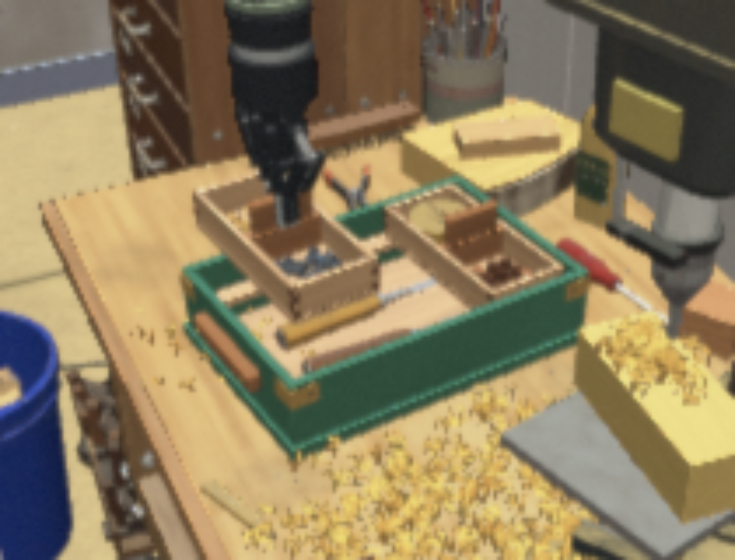

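Emit:
move_arm --rows '[255,0.1,1,0,0,255,0.3,3,0,0,255,0.7,6,0,0,255,1.1,9.5,0,0,255,1.5,13,0,0,255,2,16.5,0,0,255,2.4,20,0,0,255,2.7,23,0,0,255,3,25.2,0,0,255,3.1,26.3,0,0,255,3.1,26.8,0,0,255,3.1,26.8,0,0]'

```text
time: 4.37
position: [0.3994, 0.2906, 0.1816]
ee_rot: [0.226, -3.132, 0.001]
force: [0.5, 0.1, -3.4]
grip_width: 0.0106
```

Emit:
move_arm --rows '[255,0,0,1,0,255,0,0,3,0,255,0,0,6,0,255,0,0,8.5,0,255,0,0,10.5,0,255,0,0,12,0,255,0,0,12.8,0,255,0,0,13.3,0,255,0,0,13.3,0]'

```text
time: 5.12
position: [0.3999, 0.2891, 0.0484]
ee_rot: [0.222, -3.132, 0.001]
force: [0.8, -0.6, -2.8]
grip_width: 0.0106
```

```bash
python3 - <<'E'
from h import *
go([.40,.29,.0415],97.9)
E
```

```text
now [0.3999 0.2891 0.0484] ydir 98.09 tilt [-1.4e-03 -9.0e-04 -1.0e+00] q [ 0.48  0.43 -0.57  0.57 -0.    0.34] 
 shift cm [-0.03  0.09  0.69] turn 0.2 w 0.0106 F [ 0.8 -0.6 -2.8] t 5.12
```

Emit:
move_arm --rows '[255,0,0,0.2,0,255,0,0,0.4,0,255,0,0,0.6,0,255,0,0,0.7,0,255,0,0,0.75,0,255,0,0,0.75,0]'

```text
time: 5.62
position: [0.4001, 0.2902, 0.0419]
ee_rot: [-0.224, 3.133, 0.0]
force: [-0.1, 0.3, -3.1]
grip_width: 0.0108
```

Emit:
move_arm --rows '[255,0,0,0.1,0,255,0,0,0.2,0,255,0,0,0.2,0]'

```text
time: 5.87
position: [0.4003, 0.2903, 0.0413]
ee_rot: [-0.224, 3.133, 0.0]
force: [-4.0, -1.5, 12.8]
grip_width: 0.0108
```

Contact. Open and rise.

Emit:
move_arm --rows '[200,0,0,0,0,120,0,0,0,0,120,0,0,0,0,120,0,0,0,0,120,0,0,-1,0,120,0,0,-3,0,120,0,0,-6,0,120,0,0,-10,0,120,0,0,-14,0,120,0,0,-16,0]'

```text
time: 6.7
position: [0.4016, 0.291, 0.205]
ee_rot: [-0.224, 3.128, 0.004]
force: [0.7, 1.1, -0.2]
grip_width: 0.0452
```

```bash
python3 - <<'E'
from h import *
c,P,d=cam('top','t2.png');cv2.imwrite('pics/t2z.png',cv2.resize(c[110:275,90:290],None,fx=4,fy=3.6))
def tops():
    X,Y,Z=P[...,0],P[...,1],P[...,2]
    for lo,hi in((.112,.135),(.06,.082)):
        r=(abs(X-.5)<.24)&(abs(Y-.2)<.25)&(Z>lo)&(Z<hi)
        n,l,s,ce=cv2.connectedComponentsWithStats(r.astype(np.uint8))
        for i in range(1,n):
            if 40<s[i,4]<300:
                q=P[l==i]; print(s[i],np.nanmedian(q,0),cv2.minAreaRect(q[:,:2].astype(np.float32)))
tops()
go([.681,.0608,.2],97.9)
E
```

```text
[222 131   7  22  97] [0.67998691 0.06069723 0.12389163] ((0.6798074245452881, 0.06054513528943062), (0.060590583831071854, 0.012075074948370457), 7.6438984870910645)
[189 126  46  46 158] [0.72645672 0.14145134 0.0715432 ] ((0.7017025947570801, 0.1324019432067871), (0.08894062042236328, 0.17864367365837097), 49.02091598510742)
[213 140  13  19  54] [0.66500469 0.08020271 0.06126979] ((0.6685506701469421, 0.07841397076845169), (0.028198031708598137, 0.06279800832271576), 73.4417724609375)
[221 155  41   7  70] [0.64370837 0.01756652 0.07293675] ((0.6433678269386292, 0.019080523401498795), (0.002078348770737648, 0.11945851892232895), 7.802940368652344)
[194 173   9  67  90] [0.49718007 0.14295874 0.0705149 ] ((0.5028895735740662, 0.1436140239238739), (0.19472715258598328, 0.0016827817307785153), 7.658649444580078)
[144 231   7  22 109] [0.40030954 0.28897895 0.07179287] ((0.3990345299243927, 0.29012879729270935), (0.06179184466600418, 0.012831916101276875), 9.568901062011719)
[219 236  41  11 233] [0.40098927 0.02279763 0.06961006] ((0.40090835094451904, 0.02302919328212738), (0.01694001629948616, 0.11688858270645142), 7.662797927856445)
now [0.4032 0.2918 0.2074] ydir 98.19 tilt [ 0.0092  0.0048 -0.9999] q [ 0.48  0.24 -0.37  0.94  0.    0.34] 
 shift cm [-24.2  -26.83   0.89] turn 0.3 w 0.0455 F [ 0.9 -0.2  1.4] t 6.75
```

View pics/t2z.png

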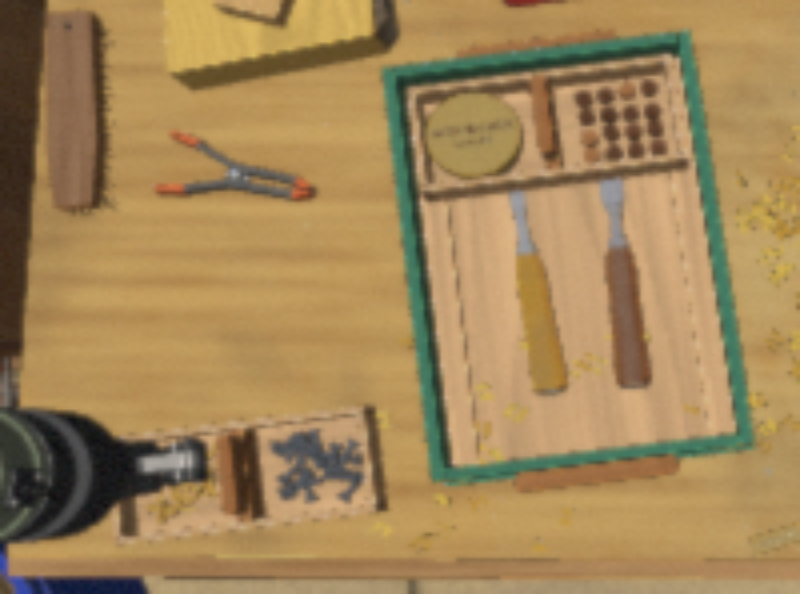

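Emit:
move_arm --rows '[120,-2,-2.2,0,0,120,-24.2,-26.8,0,0,120,-24.2,-26.8,0,0,120,-24.2,-26.8,0,0,120,-24.2,-26.8,0,0,120,-24.2,-26.8,0,0,120,-24.2,-26.8,0,0,120,-24.2,-26.8,0,0,120,-24.2,-26.8,0,0,120,-24.2,-26.8,0,0,120,-24.2,-26.8,0,0,120,-24.2,-26.8,0,0]'

```text
time: 7.75
position: [0.677, 0.0593, 0.1993]
ee_rot: [0.223, -3.132, -0.001]
force: [0.4, -0.1, -0.2]
grip_width: 0.0453
```

```bash
python3 - <<'E'
from h import *
go([.6803,.0607,.092],97.9)
E
```

```text
now [0.677  0.0593 0.1993] ydir 98.15 tilt [-1.6e-03  4.0e-04 -1.0e+00] q [-0.02  0.59  0.15  1.13  0.   -0.16] 
 shift cm [-0.36  0.09 10.73] turn 0.3 w 0.0453 F [ 0.4 -0.1 -0.2] t 7.75
```

Emit:
move_arm --rows '[120,-0.3,0.1,3,0.3,120,-0.3,0.1,6,0.3,120,-0.3,0.1,8,0.3,120,-0.3,0.1,9.5,0.3,120,-0.3,0.1,10.6,0.3,120,-0.3,0.1,10.6,0.3,255,-0.3,0.1,10.6,0.3,255,-0.3,0.1,10.6,0.3,255,-0.3,0.1,10.6,0.3,255,-0.3,0.1,10.6,0.3,255,-0.3,0.1,10.6,0.3,255,-0.3,0.1,10.6,0.3]' --force 90

```text
time: 8.75
position: [0.6816, 0.0608, 0.0958]
ee_rot: [-0.216, 3.131, 0.0]
force: [-2.0, 1.1, 5.6]
grip_width: 0.0107
```

```bash
python3 - <<'E'
from h import *
go([.6803,.0607,.092],97.9)
E
```

```text
now [0.6816 0.0608 0.0958] ydir 97.89 tilt [ 2.9e-03  3.0e-04 -1.0e+00] q [-0.02  0.67  0.02  0.91  0.   -0.16] 
 shift cm [0.13 0.01 0.38] turn -0.0 w 0.0107 F [-2.   1.1  5.6] t 8.75
```

Emit:
move_arm --rows '[255,0,0,-0.5,0,255,0,0,-1.5,0,255,0,0,-3,0,255,0,0,-4.5,0,255,0,0,-6,0,255,0,0,-7.5,0,255,0,0,-8.5,0,255,0,0,-9,0,255,0,0,-9,0]'

```text
time: 9.5
position: [0.6811, 0.0606, 0.185]
ee_rot: [-0.216, 3.133, -0.0]
force: [-0.3, -0.0, -6.5]
grip_width: 0.0107
```

```bash
python3 - <<'E'
from h import *
c,P,d=cam('side','s2.png');cv2.imwrite('pics/s2z.png',cv2.resize(c[80:260,150:360],None,fx=3.5,fy=3.2))
go([.53,.305,.19],97.9)
E
```

```text
now [0.6806 0.0606 0.1838] ydir 97.87 tilt [ 1.e-04 -1.e-04 -1.e+00] q [-0.02  0.61  0.13  1.1  -0.   -0.16] 
 shift cm [11.57 26.27 -0.62] turn -0.0 w 0.0105 F [-0.1 -0.9 -7.3] t 9.55
```

View pics/s2z.png

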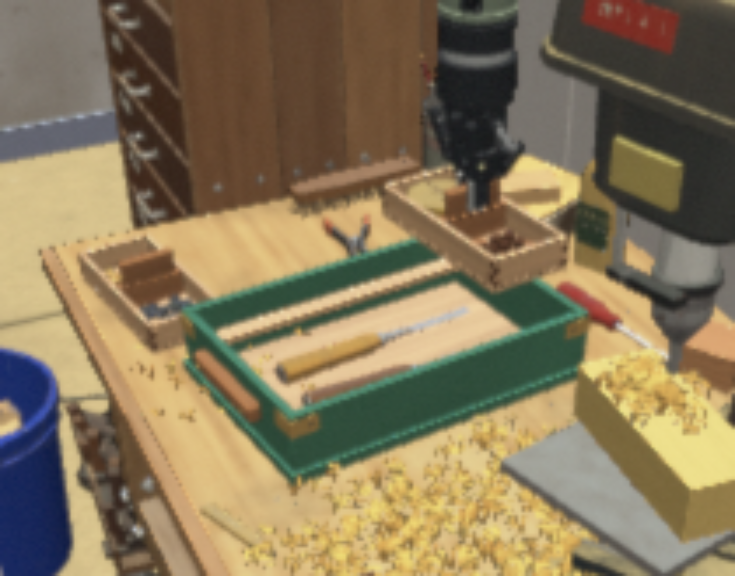

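Emit:
move_arm --rows '[255,0.4,1,0,0,255,1.3,3,0,0,255,2.6,6,0,0,255,4.2,9.5,0,0,255,5.7,13,0,0,255,7.3,16.5,0,0,255,8.8,20,0,0,255,10,22.7,0,0,255,11,25,0,0,255,11.4,26,0,0,255,11.6,26.3,0,0,255,11.6,26.3,0,0]'

```text
time: 10.55
position: [0.5283, 0.3058, 0.183]
ee_rot: [0.219, -3.133, 0.001]
force: [-0.5, -1.0, -6.8]
grip_width: 0.0107
```

Emit:
move_arm --rows '[255,0,0,1,0,255,0,0,3,0,255,0,0,6,0,255,0,0,8.5,0,255,0,0,10.5,0,255,0,0,12,0,255,0,0,12.8,0,255,0,0,13.2,0,255,0,0,13.2,0]'

```text
time: 11.3
position: [0.5297, 0.3042, 0.0508]
ee_rot: [0.213, -3.133, 0.001]
force: [0.3, 0.4, -6.3]
grip_width: 0.0107
```

```bash
python3 - <<'E'
from h import *
go([.53,.305,.0438],97.9)
E
```

```text
now [0.5297 0.3042 0.0508] ydir 97.79 tilt [-1.2e-03 -7.0e-04 -1.0e+00] q [ 0.4   0.6  -0.25  0.72 -0.    0.26] 
 shift cm [-0.04  0.08  0.7 ] turn -0.1 w 0.0107 F [ 0.3  0.4 -6.3] t 11.3
```

Emit:
move_arm --rows '[255,0,0,0.2,0,255,0,0,0.4,0,255,0,0,0.6,0,255,0,0,0.75,0,255,0,0,0.85,0,255,0,0,0.85,0]'

```text
time: 11.8
position: [0.5298, 0.3054, 0.0439]
ee_rot: [-0.216, 3.133, 0.0]
force: [-1.3, -0.1, -2.7]
grip_width: 0.0109
```

Emit:
move_arm --rows '[255,0,0,0.1,0,255,0,0,0.1,0,200,0,0,0.1,0,120,0,0,0.1,0,120,0,0,0.1,0,120,0,0,0,0,120,0,0,-1,0,120,0,0,-3,0,120,0,0,-6,0,120,0,0,-10,0,120,0,0,-14,0,120,0,0,-16,0]'

```text
time: 12.8
position: [0.5315, 0.3062, 0.2094]
ee_rot: [-0.215, 3.128, 0.004]
force: [0.5, -0.3, 0.4]
grip_width: 0.045
```

```bash
python3 - <<'E'
from h import *
c,P,d=cam('top','t3.png');np.save('t3.npy',P)
cv2.imwrite('pics/t3z.png',cv2.resize(c[110:275,90:290],None,fx=4,fy=3.6))
c2,P2,d2=cam('side','s3.png')
cv2.imwrite('pics/s3z.png',cv2.resize(c2[130:330,150:350],None,fx=3.5,fy=3))
np.save('s3.npy',P2)
X,Y,Z=P[...,0],P[...,1],P[...,2]
hsv=cv2.cvtColor(c,cv2.COLOR_BGR2HSV)
# box-frame heights
bx=.5764;by=.0474;a=np.radians(7.8)
u=(X-bx)*np.cos(a)+(Y-by)*np.sin(a);v=-(X-bx)*np.sin(a)+(Y-by)*np.cos(a)
m=(abs(u)<.15)&(abs(v)<.08)
f=np.median(Z[m]);print('floor',f)
r=m&(Z>f+.008)&(Z<.06)
n,l,s,ce=cv2.connectedComponentsWithStats(r.astype(np.uint8))
for i in range(1,n):
    if s[i,4]>15:
        q=P[l==i]; print(s[i],np.median(q,0),q[:,2].max(),cv2.minAreaRect(q[:,:2].astype(np.float32)),'uv',u[l==i].min(),u[l==i].max(),v[l==i].mean(),hsv[l==i].mean(0))
go([.4,.3,.2])
E
```

```text
floor 0.01391610114708719
[238 140  15  78 490] [0.56002759 0.01050831 0.03310219] 0.044920060204165724 ((0.5923753976821899, 0.013915091753005981), (0.24301894009113312, 0.026309756562113762), 7.41661262512207) uv -0.11025536984499941 0.13280766110676437 -0.036977746774969754 [ 37.14693878  82.91632653 136.7755102 ]
[214 144  18  76 427] [0.54424732 0.07448502 0.03381195] 0.04422210557210482 ((0.5837869644165039, 0.08266457915306091), (0.23701266944408417, 0.02572634629905224), 10.971343994140625) uv -0.10627171783100055 0.1303331509890361 0.030988043604988896 [ 33.29274005 121.45199063 164.7587822 ]
now [0.5325 0.3066 0.2094] ydir 97.88 tilt [ 0.0091  0.0039 -1.    ] q [ 0.4   0.45 -0.06  1.05  0.    0.26] 
 shift cm [13.23  1.16  0.81] turn 0 w 0.0451 F [ 0.7 -0.5  0.2] t 12.9
```

View pics/t3z.png

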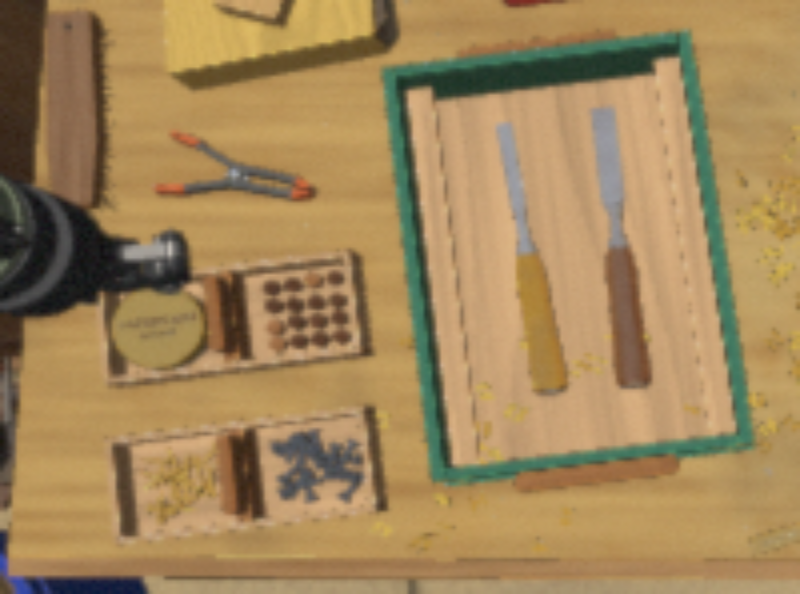

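View pics/s3z.png

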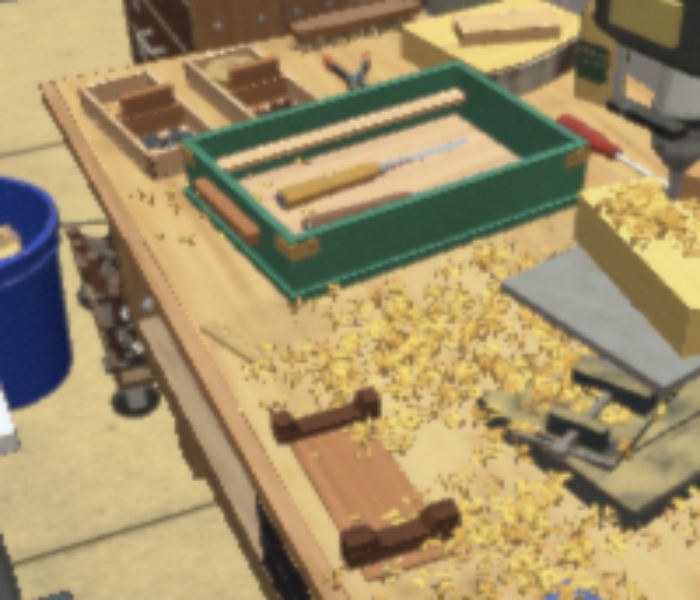

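```bash
python3 - <<'E'
from h import *
P=np.load('t3.npy');X,Y,Z=P[...,0],P[...,1],P[...,2]
r=np.zeros(Z.shape,bool);r[140:218,236:256]=True
r&=(Z>.0225)&(Z<.06)&(X<.72)
d=np.array([np.cos(np.radians(7.4)),np.sin(np.radians(7.4))])
for nm,(lo,hi) in dict(handle=(.475,.58),all=(.47,.72)).items():
    k=r&(X>lo)&(X<hi); q=P[k][:,:2]
    l=cv2.fitLine(q.astype(np.float32),cv2.DIST_L2,0,.001,.001).ravel(); print(nm,k.sum(),l,np.degrees(np.arctan(l[1]/l[0])))
    t=(q-l[2:])@l[:2]; print('ends',l[2:]+l[:2]*t.min(),l[2:]+l[:2]*t.max())
for xc in np.arange(.475,.72,.02):
    k=r&(abs(X-xc)<.01); print(round(xc,3),Y[k].min().round(4),Y[k].max().round(4),((Y[k].min()+Y[k].max())/2).round(4),Z[k].max().round(4))
# rest
for nm in('top','side'):
    P=np.load(nm+'0.npy') if nm=='top' else np.load('s3.npy')
    X,Y,Z=P[...,0],P[...,1],P[...,2]
    m=(X>.28)&(X<.46)&(Y>-.47)&(Y<-.22)&(Z>.012)&(Z<.06)
    n,l,s,ce=cv2.connectedComponentsWithStats(m.astype(np.uint8))
    for i in range(1,n):
        if s[i,4]>25:
            q=P[l==i];print(nm,s[i],q.min(0).round(4),q.max(0).round(4),cv2.minAreaRect(q[:,:2].astype(np.float32)))
            for x0 in np.arange(q[:,0].min(),q[:,0].max(),.008):
                k=q[(q[:,0]>=x0)&(q[:,0]<x0+.008)]
                if len(k): print('  ',x0.round(3),np.median(k[:,1]).round(3),np.median(k[:,2]).round(4),k[:,2].max().round(4))
E
```

```text
handle 281 [0.9929459  0.1185682  0.5253535  0.00414572] 6.809476
ends [ 0.47414861 -0.00196868] [0.57936742 0.01059555]
all 481 [0.9944259  0.10543787 0.57087874 0.00911659] 6.052395
ends [ 0.47195411 -0.00137228] [0.71337468 0.02422528]
0.475 -0.0127 0.0113 -0.0007 0.0428
0.495 -0.0127 0.0147 0.001 0.0449
0.515 -0.0097 0.0147 0.0025 0.0419
0.535 -0.0067 0.0179 0.0056 0.0405
0.555 -0.0034 0.0181 0.0074 0.0404
0.575 -0.0004 0.0214 0.0105 0.0384
0.595 0.0031 0.0185 0.0108 0.0397
0.615 0.0097 0.0189 0.0143 0.0334
0.635 0.0097 0.0252 0.0175 0.0317
0.655 0.0099 0.0286 0.0193 0.0294
0.675 0.0131 0.0287 0.0209 0.0273
0.695 -0.0217 0.0321 0.0052 0.0533
0.715 0.0166 0.0322 0.0244 0.0252
top [321 221  34  42 585] [ 0.3396 -0.3206  0.012 ] [ 0.4599 -0.2205  0.0425] ((0.399135947227478, -0.2694167494773865), (0.10027536004781723, 0.1195727288722992), 88.39154815673828)
   0.34 -0.265 0.0364 0.0396
   0.348 -0.266 0.0348 0.0386
   0.356 -0.263 0.0219 0.0281
   0.364 -0.264 0.0204 0.0242
   0.372 -0.266 0.0212 0.0235
   0.38 -0.264 0.0211 0.0252
   0.388 -0.264 0.0205 0.0244
   0.396 -0.265 0.018
[... 1538 characters left out ...]
53 0.0291 0.0406
side [247 286  55  35 656] [ 0.3279 -0.4695  0.0121] [ 0.46   -0.3676  0.0445] ((0.39395713806152344, -0.41856086254119873), (0.10184960067272186, 0.13206036388874054), 89.9892807006836)
   0.328 -0.422 0.0257 0.0434
   0.336 -0.426 0.0395 0.0442
   0.344 -0.427 0.0367 0.044
   0.352 -0.427 0.0323 0.0419
   0.36 -0.426 0.0261 0.0301
   0.368 -0.424 0.0262 0.0288
   0.376 -0.424 0.0262 0.0308
   0.384 -0.422 0.024 0.03
   0.392 -0.427 0.0271 0.039
   0.4 -0.428 0.0351 0.0436
   0.408 -0.429 0.033 0.0445
   0.416 -0.43 0.0277 0.0426
   0.424 -0.443 0.0226 0.0254
   0.432 -0.423 0.0169 0.0244
   0.44 -0.414 0.0176 0.0237
   0.448 -0.448 0.0209 0.0306
   0.456 -0.436 0.02 0.0313
```

```bash
python3 - <<'E'
from h import *
for nm,f in(('top','top0.png'),('side','s3.png')):
    c=cv2.imread('pics/'+f);P=np.load('top0.npy') if nm=='top' else np.load('s3.npy')
    X,Y,Z=P[...,0],P[...,1],P[...,2]
    dark=c.max(2)<115
    for y0,zt,zn in((-.265,.036,.020),(-.415,.042,.028)):
        m=dark&(abs(X-.385)<.08)&(abs(Y-y0)<.035)&(Z>zn-.006)
        n,l,s,_=cv2.connectedComponentsWithStats(m.astype(np.uint8)); i=1+np.argmax(s[1:,4]); k=l==i
        q=P[k]; print(nm,s[i],cv2.minAreaRect(q[:,:2].astype(np.float32)))
        hi=q[(q[:,2]>zt-.005)]; 
        L=hi[hi[:,0]<np.median(q[:,0])];H=hi[hi[:,0]>np.median(q[:,0])]
        print('  x',L[:,0].min(),L[:,0].max(),H[:,0].min(),H[:,0].max(),'mid gap',(L[:,0].max()+H[:,0].min())/2,'outer mid',(L[:,0].min()+H[:,0].max())/2,'y',np.median(L[:,1]),np.median(H[:,1]),'ymin/max',hi[:,1].min(),hi[:,1].max())
    # base plate
    m=(c[...,2]>110)&(Z<.02)&(abs(Y+.34)<.06)&(abs(X-.385)<.07)
c=cv2.imread('pics/s3.png');cv2.imwrite('pics/s3r.png',cv2.resize(c[240:330,215:315],None,fx=7,fy=6.5,interpolation=cv2.INTER_CUBIC))
E
```

```text
top [335 233   7  30 179] ((0.382578045129776, -0.2674247622489929), (0.01669485494494438, 0.08466529101133347), 89.07250213623047)
  x 0.34036420897721864 0.3547612900809736 0.4130999732511459 0.4247986985444723 mid gap 0.3839306316660598 outer mid 0.38258145376084546 y -0.2663788099790944 -0.26968646001202806 ymin/max -0.2764097823874001 -0.25914789074808975
top [385 233  10  31 224] ((0.38122451305389404, -0.417677104473114), (0.018861139193177223, 0.08745603263378143), 89.1767578125)
  x 0.3384786202490729 0.3586432888295069 0.4046195354072093 0.42494818589876443 mid gap 0.3816314121183581 outer mid 0.38171340307391866 y -0.41578376026184 -0.4172204133200926 ymin/max -0.4269964352135552 -0.4079934454465212
side [228 260  31  17 205] ((0.3806663155555725, -0.2717287242412567), (0.019306717440485954, 0.08900100737810135), 87.96380615234375)
  x 0.3371873455882797 0.34976359349481995 0.41195825955649334 0.42235118513976044 mid gap 0.3808609265256566 outer mid 0.37976926536402006 y -0.2750169376098172 -0.2748042361174746 ymin/max -0.28215628040147067 -0.26430664862273334
side [247 297  34  21 283] ((0.3769981563091278, -0.42194393277168274), (0.019442522898316383, 0.0877629742026329), 89.49951934814453)
  x 0.33382830538412145 0.3569629004813424 0.3996716638073592 0.42084700064289626 mid gap 0.3783172821443508 outer mid 0.37733765301350886 y -0.42187478946104484 -0.4225599293427698 ymin/max -0.43140619535899405 -0.4118832600551492
```

View pics/s3r.png

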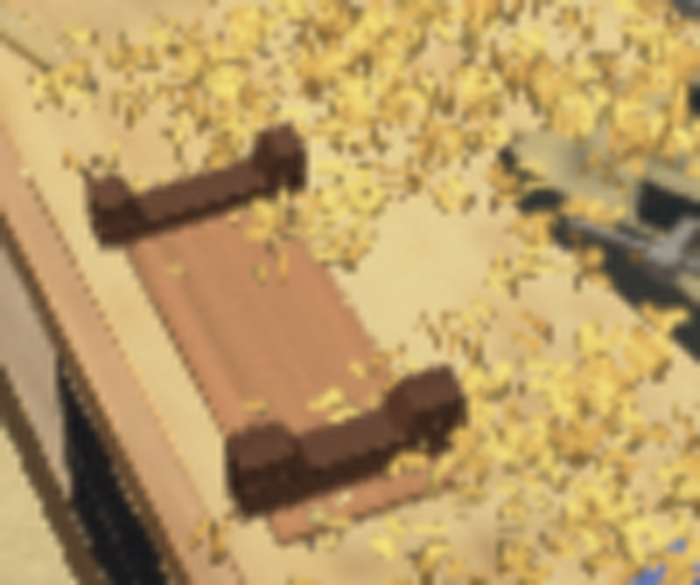

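```bash
python3 - <<'E'
from h import *
go([.5515,.0072,.10],96.5)
E
```

```text
now [0.5325 0.3066 0.2094] ydir 97.88 tilt [ 0.0091  0.0039 -1.    ] q [ 0.4   0.45 -0.06  1.05  0.    0.26] 
 shift cm [  2.33 -29.95  10.84] turn 1.4 w 0.0451 F [ 0.7 -0.5  0.2] t 12.9
```

Emit:
move_arm --rows '[120,0.2,-2.5,0,0,120,2.3,-30,0,1.4,120,2.3,-30,0,1.4,120,2.3,-30,0,1.4,120,2.3,-30,0,1.4,120,2.3,-30,0,1.4,120,2.3,-30,0,1.4,120,2.3,-30,0,1.4,120,2.3,-30,4,1.4,120,2.3,-30,8,1.4,120,2.3,-30,10,1.4,120,2.3,-30,10,1.4]'

```text
time: 13.9
position: [0.5433, 0.0051, 0.0981]
ee_rot: [0.175, -3.127, -0.003]
force: [0.3, -0.3, -0.2]
grip_width: 0.0452
```

```bash
python3 - <<'E'
from h import *
go([.5515,.0072,.014],96.5)
E
```

```text
now [0.5433 0.0051 0.0981] ydir 96.42 tilt [-0.01    0.0013 -0.9999] q [-0.13  0.45 -0.38  0.75  0.   -0.24] 
 shift cm [-0.92  0.1   8.4 ] turn -0.1 w 0.0452 F [ 0.3 -0.3 -0.2] t 13.9
```

Emit:
move_arm --rows '[120,-0.5,0,2,0,120,-0.5,0,4,0,120,-0.5,0,5.5,0,120,-0.5,0,6,0,120,-0.5,0,6,0,120,-0.5,0,6,0]'

```text
time: 14.4
position: [0.5535, 0.0056, 0.0443]
ee_rot: [-0.178, 3.136, -0.0]
force: [-0.4, -0.2, 1.1]
grip_width: 0.0452
```

```bash
python3 - <<'E'
from h import *
go([.5515,.0072,.014],96.5)
E
```

```text
now [0.5535 0.0056 0.0443] ydir 96.49 tilt [ 8.e-04 -1.e-04 -1.e+00] q [-0.12  0.53 -0.42  0.63 -0.   -0.24] 
 shift cm [0.18 0.18 3.03] turn -0.0 w 0.0452 F [-0.4 -0.2  1.1] t 14.4
```

Emit:
move_arm --rows '[120,0.2,0.15,1,0,120,0.2,0.15,2,0,120,0.2,0.15,2.6,0,120,0.2,0.15,3,0,120,0.2,0.15,3,0]'

```text
time: 14.82
position: [0.5498, 0.0069, 0.0122]
ee_rot: [0.177, -3.135, -0.001]
force: [-0.3, -0.7, 0.4]
grip_width: 0.045
```

Emit:
move_arm --rows '[150,0,0,0,0,255,0,0,0,0,255,0,0,0,0,255,0,0,0,0,255,0,0,0,0,255,0,0,0,0]' --force 60

```text
time: 15.32
position: [0.5511, 0.0067, 0.0137]
ee_rot: [-0.177, 3.136, -0.0]
force: [1.0, 0.2, 1.8]
grip_width: 0.0226
```

```bash
python3 - <<'E'
from h import *
go([.5515,.0072,.014],96.5)
E
```

```text
now [0.5511 0.0067 0.0137] ydir 96.47 tilt [ 8.e-04 -2.e-04 -1.e+00] q [-0.12  0.57 -0.45  0.56 -0.   -0.23] 
 shift cm [-0.04  0.05 -0.03] turn -0.0 w 0.0226 F [1.  0.2 1.8] t 15.32
```

Emit:
move_arm --rows '[255,0,0,-0.5,0,255,0,0,-1.5,0,255,0,0,-3,0,255,0,0,-5,0,255,0,0,-7,0,255,0,0,-9,0,255,0,0,-11,0,255,0,0,-12,0,255,0,0,-12,0]'

```text
time: 16.07
position: [0.5525, 0.0067, 0.1362]
ee_rot: [-0.177, 3.132, -0.001]
force: [0.1, 0.2, -2.3]
grip_width: 0.0232
```

```bash
python3 - <<'E'
from h import *
c2,P2,d2=cam('side','s4.png')
cv2.imwrite('pics/s4z.png',cv2.resize(c2[90:290,170:370],None,fx=3.5,fy=3))
go([.5,-.2,.13],96.5)
X,Y,Z=P2[...,0],P2[...,1],P2[...,2]
m=(Z>.1)&(Z<.17)&(X>.42)&(X<.75)&(abs(Y)<.06)
for x in np.arange(.44,.74,.02):
    k=m&(abs(X-x)<.01)
    if k.sum(): print(x.round(2),k.sum(),Z[k].min().round(4),Z[k].max().round(4),Y[k].mean().round(4))
E
```

```text
now [0.5516 0.0067 0.1345] ydir 96.48 tilt [ 2.7e-03 -3.0e-04 -1.0e+00] q [-0.12  0.41 -0.33  0.83  0.   -0.23] 
 shift cm [  7.46 -19.96   0.44] turn -0.0 w 0.0229 F [-0.4 -0.2 -2.2] t 16.12
0.46 1 0.1478 0.1478 0.0003
0.48 60 0.1382 0.164 -0.0084
0.5 45 0.137 0.1627 -0.0083
0.52 40 0.14 0.1606 -0.006
0.54 78 0.1358 0.1697 -0.0013
0.56 24 0.1359 0.1687 -0.0135
0.58 25 0.1399 0.1566 0.0008
0.6 17 0.1425 0.154 0.0076
0.62 16 0.1429 0.151 0.0104
0.64 17 0.1422 0.1478 0.0128
0.66 20 0.1424 0.1487 0.0143
0.68 17 0.141 0.1483 0.0181
0.7 18 0.1409 0.1474 0.0199
0.72 3 0.1422 0.1458 0.0176
```

View pics/s4z.png

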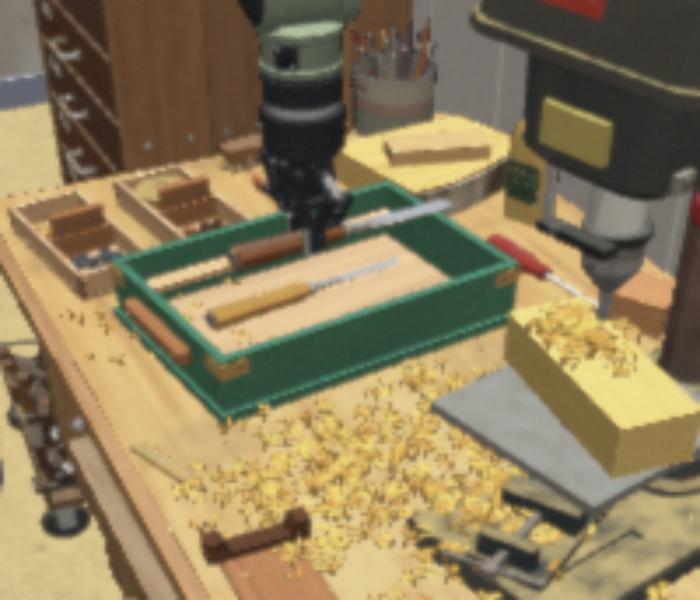

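```bash
python3 - <<'E'
from h import *
P=np.vstack([np.load('top0.npy').reshape(-1,3),np.load('s3.npy').reshape(-1,3)])
P=P[np.isfinite(P).all(1)]
for x in np.arange(.70,.30,-.04):
    print(round(x,2),[int(1000*P[(abs(P[:,0]-x)<.02)&(abs(P[:,1]-y)<.02)][:,2].max(initial=0)) for y in np.arange(0,-.56,-.04)])
E
```

```text
0.7 [75, 95, 6, 19, 34, 34, 587, 592, 592, 592, 592, 589, 510, 18, 3]
0.66 [96, 96, 86, 26, 34, 37, 586, 592, 593, 592, 592, 595, 535, 27, 17]
0.62 [32, 91, 92, 29, 34, 34, 569, 598, 592, 592, 593, 589, 575, 25, 19]
0.58 [39, 90, 93, 24, 26, 25, 49, 591, 592, 591, 591, 586, 571, 490, 18]
0.54 [40, 95, 91, 19, 30, 37, 46, 587, 586, 580, 566, 169, 167, 492, 489]
0.5 [98, 97, 97, 25, 40, 45, 44, 45, 167, 61, 65, 58, 29, 25, 21]
0.46 [78, 96, 97, 26, 38, 49, 45, 35, 29, 20, 26, 33, 33, 29, 20]
0.42 [96, 95, 94, 19, 29, 38, 33, 39, 24, 19, 46, 45, 26, 23, 21]
0.38 [72, 68, 6, 11, 25, 25, 24, 25, 19, 13, 35, 38, 24, 18, 17]
0.34 [5, 6, 12, 12, 18, 16, 37, 39, 13, 13, 46, 45, 17, 16, 6]
```

```bash
python3 - <<'E'
from h import *
go([.39,-.13,.134],96.5)
E
```

```text
now [0.5516 0.0067 0.1345] ydir 96.48 tilt [ 2.7e-03 -3.0e-04 -1.0e+00] q [-0.12  0.41 -0.33  0.83  0.   -0.23] 
 shift cm [ 1.760e+01 -1.176e+01  1.000e-02] turn -0.0 w 0.0229 F [-0.4 -0.2 -2.2] t 16.12
```

Emit:
move_arm --rows '[255,0.8,-0.6,0,0,255,2.5,-1.7,0,0,255,5,-3.3,0,0,255,7.5,-5,0,0,255,10,-6.7,0,0,255,12.5,-8.3,0,0,255,15,-10,0,0,255,16.7,-11.2,0,0,255,17.6,-11.8,0,0,255,17.6,-11.8,0,2,255,17.6,-11.8,0,6,255,17.6,-11.8,0,11]'

```text
time: 17.12
position: [0.3882, -0.1302, 0.1324]
ee_rot: [-0.131, -3.137, -0.002]
force: [-0.3, -1.6, -2.1]
grip_width: 0.0228
```

Emit:
move_arm --rows '[255,0,0,0,6,255,0,0,0,12,255,0,0,0,18,255,0,0,0,24,255,0,0,0,30,255,0,0,0,36,255,0,0,0,42,255,0,0,0,48,255,0,0,0,54,255,0,0,0,60,255,0,0,0,66,255,0,0,0,70]'

```text
time: 18.12
position: [0.3884, -0.1298, 0.1323]
ee_rot: [-1.906, -2.495, 0.0]
force: [0.4, 0.1, -1.1]
grip_width: 0.0228
```

```bash
python3 - <<'E'
from h import *
go([.3817,-.320,.1],-.5)
E
```

```text
now [ 0.3884 -0.1298  0.1323] ydir 15.23 tilt [-0.0017  0.0011 -1.    ] q [-0.5   0.18 -0.68  0.72  0.    0.8 ] 
 shift cm [-18.18  -5.64   3.21] turn 15.7 w 0.0228 F [ 0.4  0.1 -1.1] t 18.12
```

Emit:
move_arm --rows '[255,-0.5,-0.1,0,4,255,-2,-0.5,0,9,255,-4.5,-1.4,0,13,255,-7.5,-2.3,0,15.7,255,-10.5,-3.3,0,15.7,255,-13,-4,0,15.7,255,-15.5,-4.8,0,15.7,255,-17.3,-5.4,0,15.7,255,-18.2,-5.6,0,15.7,255,-18.2,-5.6,1,15.7,255,-18.2,-5.6,2,15.7,255,-18.2,-5.6,2,15.7]'

```text
time: 19.12
position: [0.3822, -0.3177, 0.1104]
ee_rot: [-2.221, -2.214, -0.001]
force: [-1.1, 0.3, -1.9]
grip_width: 0.0226
```

```bash
python3 - <<'E'
from h import *
go([.3817,-.320,.1],-.5)
c,P,d=cam('top','t5.png');c2,P2,d2=cam('side','s5.png')
cv2.imwrite('pics/t5z.png',np.hstack([cv2.resize(c[200:290,310:410],(450,405)),cv2.resize(c2[200:330,200:330],(400,405))]))
for Q in(P,P2):
    X,Y,Z=Q[...,0],Q[...,1],Q[...,2]
    m=(Z>.085)&(Z<.135)&(abs(X-.38)<.05)
    for y in np.arange(-.48,-.22,.02):
        k=m&(abs(Y-y)<.01)
        if k.sum(): print(y.round(2),k.sum(),'x',X[k].min().round(4),X[k].max().round(4),'z',Z[k].min().round(4),Z[k].max().round(4), 'ymin',Y[k].min().round(4))
E
```

```text
now [ 0.3822 -0.3177  0.1104] ydir -0.17 tilt [-0.0035  0.0046 -1.    ] q [-0.84  0.35 -0.49  0.73  0.    0.73] 
 shift cm [-0.24 -0.04  1.03] turn 0.3 w 0.0226 F [-1.1  0.3 -1.9] t 19.12
-0.32 4 x 0.373 0.4021 z 0.1243 0.132 ymin -0.3108
-0.3 73 x 0.3595 0.4074 z 0.1158 0.1347 ymin -0.3099
-0.28 43 x 0.3702 0.3941 z 0.1255 0.1348 ymin -0.2897
-0.26 37 x 0.3701 0.3941 z 0.1244 0.1349 ymin -0.2698
-0.24 39 x 0.3701 0.3966 z 0.1138 0.1348 ymin -0.2497
-0.48 40 x 0.371 0.389 z 0.1153 0.121 ymin -0.4833
-0.46 58 x 0.3703 0.3897 z 0.1155 0.1215 ymin -0.4696
-0.44 55 x 0.3709 0.3897 z 0.1154 0.122 ymin -0.4496
-0.42 52 x 0.371 0.3885 z 0.1157 0.1227 ymin -0.4294
-0.4 46 x 0.3714 0.3894 z 0.1155 0.1256 ymin -0.4097
-0.38 24 x 0.3748 0.3843 z 0.1201 0.1262 ymin -0.3894
-0.36 56 x 0.3709 0.3893 z 0.118 0.1316 ymin -0.3695
-0.34 70 x 0.3639 0.3981 z 0.1159 0.1346 ymin -0.35
-0.32 93 x 0.3554 0.4038 z 0.1106 0.1349 ymin -0.3298
-0.3 22 x 0.3762 0.3914 z 0.1261 0.134 ymin -0.3099
-0.28 1 x 0.3923 0.3923 z 0.1271 0.1271 ymin -0.2838
-0.26 18 x 0.3676 0.3728 z 0.1202 0.1344 ymin -0.2682
-0.24 5 x 0.3679 0.3694 z 0.1186 0.1318 ymin -0.2496
```

View pics/t5z.png

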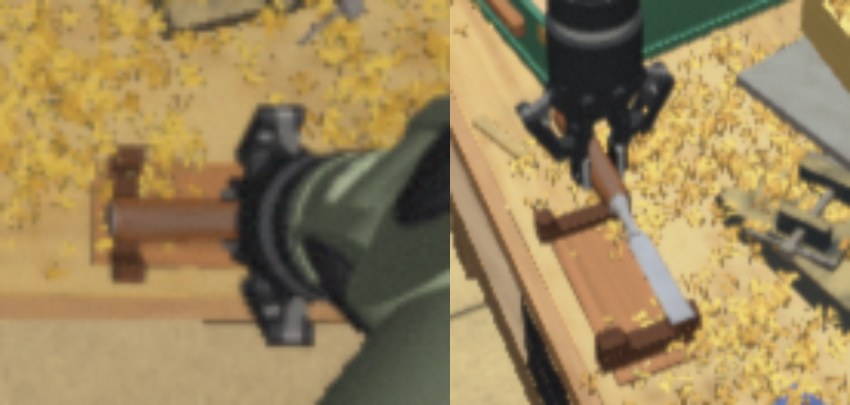

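Emit:
move_arm --rows '[255,-0.1,0,1,0,255,-0.1,0,3,0,255,-0.1,0,5,0,255,-0.1,0,6.5,0,255,-0.1,0,7.3,0,255,-0.1,0,7.8,0,255,-0.1,0,8,0,255,-0.1,0,8,0]'

```text
time: 19.88
position: [0.384, -0.3217, 0.0333]
ee_rot: [2.225, 2.217, 0.0]
force: [0.1, -0.2, -2.1]
grip_width: 0.0228
```

```bash
python3 - <<'E'
from h import *
go([.3817,-.320,.0222],-.5)
E
```

```text
now [ 0.384  -0.3217  0.0333] ydir -0.21 tilt [ 2.e-04 -2.e-04 -1.e+00] q [-0.84  0.47 -0.57  0.54  0.    0.73] 
 shift cm [ 0.17 -0.23  1.11] turn 0.3 w 0.0228 F [ 0.1 -0.2 -2.1] t 19.88
```

Emit:
move_arm --rows '[255,0,-0.1,0.3,0,255,0,-0.2,0.6,0,255,0,-0.2,0.8,0,255,0,-0.2,0.9,0,255,0,-0.2,1,0,255,0,-0.2,1,0]'

```text
time: 20.38
position: [0.3817, -0.3217, 0.0232]
ee_rot: [2.226, 2.217, -0.0]
force: [-0.2, -0.5, -2.2]
grip_width: 0.0228
```

```bash
python3 - <<'E'
from h import *
go([.3817,-.320,.0222],-.5)
c2,P2,d2=cam('side','s6.png')
cv2.imwrite('pics/s6z.png',cv2.resize(c2[220:330,200:330],(780,600)))
E
```

```text
now [ 0.3817 -0.3217  0.0232] ydir -0.23 tilt [ 0. -0. -1.] q [-0.85  0.48 -0.58  0.51 -0.    0.73] 
 shift cm [ 0.17 -0.    0.1 ] turn 0.3 w 0.0228 F [-0.2 -0.5 -2.2] t 20.38
```

View pics/s6z.png

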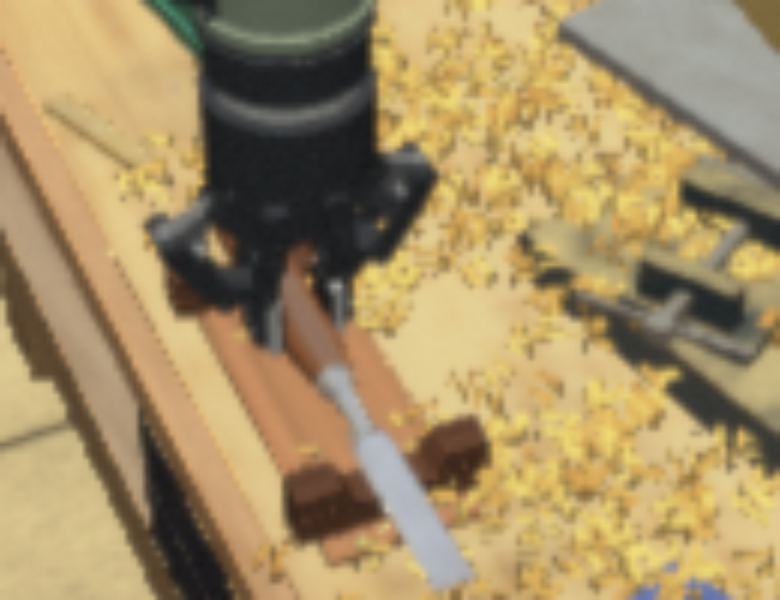

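Emit:
move_arm --rows '[255,0,0,0.1,0,255,0,0,0.15,0,255,0,0,0.2,0,255,0,0,0.2,0]'

```text
time: 20.77
position: [0.3819, -0.3218, 0.0219]
ee_rot: [2.225, 2.217, -0.0]
force: [-0.6, 1.5, 5.3]
grip_width: 0.0227
```

Emit:
move_arm --rows '[200,0,0,0,0,180,0,0,0,0,150,0,0,0,0,110,0,0,0,0,110,0,0,0,0,110,0,0,-1,0,110,0,0,-2.5,0,110,0,0,-5,0,110,0,0,-8,0,110,0,0,-12,0,110,0,0,-15,0,110,0,0,-16,0]'

```text
time: 21.77
position: [0.3836, -0.3235, 0.1868]
ee_rot: [2.22, 2.212, -0.001]
force: [-0.0, -0.3, 0.1]
grip_width: 0.0484
```

```bash
python3 - <<'E'
from h import *
go([.40,-.05,.22],97.9)
c2,P2,d2=cam('side','s7.png')
cv2.imwrite('pics/s7z.png',cv2.resize(c2[220:330,200:330],(780,600)))
E
```

```text
now [ 0.3836 -0.3235  0.1868] ydir -0.22 tilt [ 0.0051 -0.0057 -1.    ] q [-0.85  0.27 -0.39  0.9   0.    0.73] 
 shift cm [27.34  1.56 -3.47] turn -98.1 w 0.0484 F [-0.  -0.3  0.1] t 21.77
```

View pics/s7z.png

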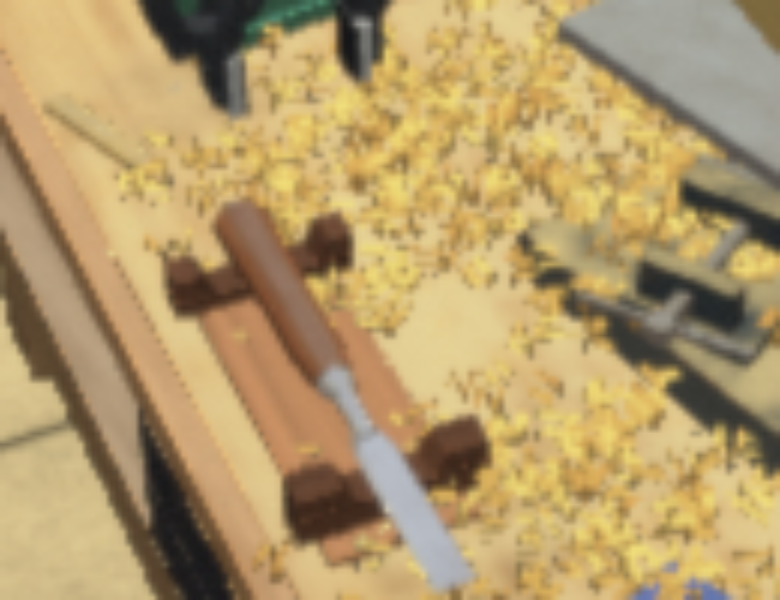

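```bash
python3 - <<'E'
from h import *
go([.46,.02,.20],97.9-14)
E
```

```text
now [ 0.3837 -0.3238  0.1866] ydir -0.22 tilt [ 0.0055 -0.0062 -1.    ] q [-0.85  0.27 -0.39  0.9   0.    0.73] 
 shift cm [34.4   7.5  -1.51] turn -84.1 w 0.0487 F [ 0.3 -0.7  1. ] t 21.82
```

Emit:
move_arm --rows '[110,1.5,0.3,-1,-4,110,5,1,-2,-11,110,8.5,1.8,-2,-18,110,12,2.5,-2,-25,110,15.5,3.3,-2,-32,110,19,4,-2,-39,110,22.5,4.8,-2,-46,110,26,5.6,-2,-53,110,29,6.3,-2,-60,110,32,7,-2,-67,110,34,7.5,-2,-74,110,34.4,7.5,-2,-81]'

```text
time: 22.82
position: [0.4578, 0.0251, 0.2003]
ee_rot: [-0.237, -3.131, -0.002]
force: [-0.8, 0.1, 0.4]
grip_width: 0.0485
```

```bash
python3 - <<'E'
from h import *
c,P,d=cam('top','t8.png')
X,Y,Z=P[...,0],P[...,1],P[...,2]
r=(abs(X-.46)<.16)&(abs(Y-.3)<.1)&(Z>.06)&(Z<.085)
n,l,s,ce=cv2.connectedComponentsWithStats(r.astype(np.uint8))
for i in range(1,n):
    if s[i,4]>30:
        q=P[l==i]; print(s[i],np.nanmedian(q,0),cv2.minAreaRect(q[:,:2].astype(np.float32)))
go([.5298,.3054,.1],97.9)
E
```

```text
[141 186   7  22 105] [0.53057788 0.3037725  0.07160235] ((0.5294492840766907, 0.30574893951416016), (0.06294932216405869, 0.012428742833435535), 7.473456382751465)
[144 231   7  22 109] [0.40034521 0.2888135  0.07139049] ((0.3990338444709778, 0.2903403043746948), (0.061589423567056656, 0.012249398976564407), 6.603650093078613)
now [0.4574 0.0245 0.2002] ydir 81.55 tilt [-0.002  0.001 -1.   ] q [-0.11  0.18 -0.47  0.92  0.    0.04] 
 shift cm [-3.05 28.84 10.03] turn -16.3 w 0.0487 F [-0.6 -0.   0.1] t 22.87
```

Emit:
move_arm --rows '[120,-0.4,3,0,-6,120,-0.8,7,0,-12,120,-1.2,11,0,-16.3,120,-1.6,15,0,-16.3,120,-2,19,0,-16.3,120,-2.5,23,0,-16.3,120,-2.9,27,0,-16.3,120,-3,28.5,0,-16.3,120,-3,28.8,2,-16.3,120,-3,28.8,5,-16.3,120,-3,28.8,8,-16.3,120,-3,28.8,8,-16.3]'

```text
time: 23.87
position: [0.5294, 0.2992, 0.1144]
ee_rot: [0.189, -3.125, 0.006]
force: [-1.4, -1.7, -1.2]
grip_width: 0.0452
```

```bash
python3 - <<'E'
from h import *
go([.5298,.3054,.044],97.9)
E
```

```text
now [0.5294 0.2992 0.1144] ydir 96.93 tilt [-0.0108 -0.0047 -0.9999] q [ 0.39  0.54 -0.18  0.87 -0.    0.27] 
 shift cm [-0.19  0.64  7.04] turn -1.0 w 0.0452 F [-1.4 -1.7 -1.2] t 23.87
```

Emit:
move_arm --rows '[120,0,0.2,1.5,-0.5,120,0,0.2,3,-0.5,120,0,0.2,4,-0.5,120,0,0.2,4.5,-0.5,120,0,0.2,4.5,-0.5]'

```text
time: 24.28
position: [0.5331, 0.3028, 0.0756]
ee_rot: [0.205, -3.133, 0.001]
force: [-1.0, 0.5, -0.5]
grip_width: 0.0451
```

```bash
python3 - <<'E'
from h import *
go([.5298,.3054,.044],97.9)
E
```

```text
now [0.5331 0.3028 0.0756] ydir 97.5 tilt [-1.8e-03 -8.0e-04 -1.0e+00] q [ 0.4   0.58 -0.22  0.78 -0.    0.27] 
 shift cm [0.29 0.3  3.16] turn -0.4 w 0.0451 F [-1.   0.5 -0.5] t 24.28
```

Emit:
move_arm --rows '[120,0.3,0.2,1,-0.4,120,0.3,0.2,2,-0.4,120,0.3,0.2,2.8,-0.4,120,0.3,0.2,3.1,-0.4,120,0.3,0.2,3.1,-0.4,255,0.3,0.2,3.1,-0.4,255,0.3,0.2,3.1,-0.4,255,0.3,0.2,3.1,-0.4,255,0.3,0.2,3.1,-0.4,255,0.3,0.2,3.1,-0.4,255,0.3,0.2,3.1,-0.4]' --force 90

```text
time: 25.2
position: [0.5308, 0.3054, 0.046]
ee_rot: [-0.218, 3.133, 0.001]
force: [-1.6, 1.0, 4.5]
grip_width: 0.0104
```

```bash
python3 - <<'E'
from h import *
go([.6803,.0607,.185],97.9)
E
```

```text
now [0.5308 0.3054 0.046 ] ydir 97.98 tilt [ 1.e-03  7.e-04 -1.e+00] q [ 0.4   0.61 -0.25  0.71  0.    0.26] 
 shift cm [-11.42 -26.3  -13.9 ] turn 0.1 w 0.0104 F [-1.6  1.   4.5] t 25.2
```

Emit:
move_arm --rows '[255,0,0,-0.5,0,255,0,0,-1.5,0,255,0,0,-3,0,255,0,0,-5,0,255,0,0,-7,0,255,0,0,-9,0,255,0,0,-11,0,255,0,0,-13,0,255,0,0,-14,0,255,0,0,-14.4,0,255,0,0,-14.4,0]'

```text
time: 26.12
position: [0.5306, 0.3051, 0.1898]
ee_rot: [-0.218, 3.133, 0.0]
force: [0.2, 1.0, -6.1]
grip_width: 0.0106
```

```bash
python3 - <<'E'
from h import *
go([.681,.0608,.19],97.9)
E
```

```text
now [0.5306 0.3051 0.1898] ydir 97.97 tilt [ 8.e-04  1.e-04 -1.e+00] q [ 0.4   0.47 -0.09  1.02 -0.    0.26] 
 shift cm [-1.151e+01 -2.628e+01 -1.000e-02] turn 0.1 w 0.0106 F [ 0.2  1.  -6.1] t 26.12
```

Emit:
move_arm --rows '[255,-0.4,-1,0,0,255,-1.3,-3,0,0,255,-2.6,-6,0,0,255,-4.2,-9.5,0,0,255,-5.7,-13,0,0,255,-7.3,-16.5,0,0,255,-8.8,-20,0,0,255,-10,-22.7,0,0,255,-11,-25,0,0,255,-11.4,-26,0,0,255,-11.5,-26.3,0,0,255,-11.5,-26.3,0,0]'

```text
time: 27.12
position: [0.6801, 0.0596, 0.1875]
ee_rot: [0.216, -3.131, -0.001]
force: [0.2, 0.0, -6.3]
grip_width: 0.0106
```

Emit:
move_arm --rows '[255,0,0,0.5,0,255,0,0,1.5,0,255,0,0,2.5,0,255,0,0,3,0,255,0,0,3,0]'

```text
time: 27.53
position: [0.6788, 0.0615, 0.1567]
ee_rot: [0.22, -3.13, -0.001]
force: [-0.4, -0.4, -6.0]
grip_width: 0.0102
```

```bash
python3 - <<'E'
from h import *
go([.681,.0608,.098],97.9)
c,P,d=cam('top','t9.png');c2,P2,d2=cam('side','s9.png')
cv2.imwrite('pics/t9z.png',np.hstack([cv2.resize(c[100:250,160:300],(400,428)),cv2.resize(c2[110:250,180:330],(400,428))]))
X,Y,Z=P[...,0],P[...,1],P[...,2]
bx=.5764;by=.0474;a=np.radians(7.8)
u=(X-bx)*np.cos(a)+(Y-by)*np.sin(a);v=-(X-bx)*np.sin(a)+(Y-by)*np.cos(a)
k=(abs(Z-.154)<.008)&(abs(u-.107)<.07)&(abs(v)<.13)
print(k.sum(),u[k].min(),u[k].max(),v[k].min(),v[k].max())
q=P[k][:,:2].astype(np.float32);print(cv2.minAreaRect(q))
E
```

```text
now [0.6788 0.0615 0.1567] ydir 98.05 tilt [-4.4e-03  1.0e-04 -1.0e+00] q [-0.02  0.63  0.09  1.04  0.   -0.16] 
 shift cm [-0.23 -0.11  5.87] turn 0.1 w 0.0102 F [-0.4 -0.4 -6. ] t 27.53
254 0.057905606831808135 0.14681321218732474 -0.09735946821269771 0.03534757082752921
((0.6820346713066101, 0.0307147353887558), (0.08855459839105606, 0.13271073997020721), 7.981541156768799)
```

View pics/t9z.png

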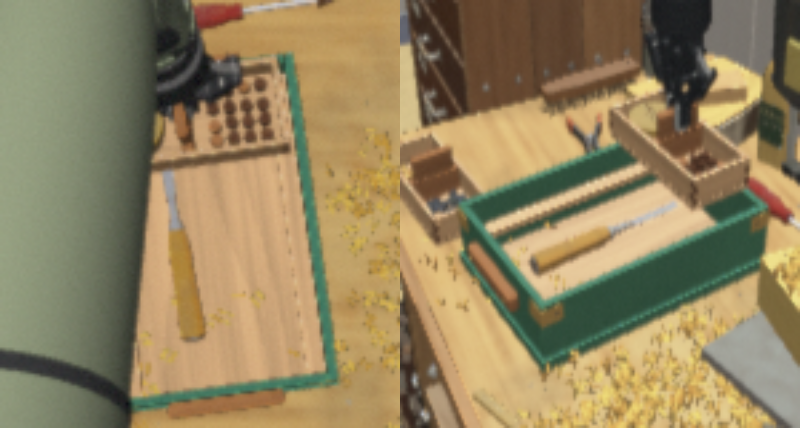

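Emit:
move_arm --rows '[255,-0.3,-0.05,0.5,0,255,-0.3,-0.05,1.5,0,255,-0.3,-0.05,2.8,0,255,-0.3,-0.05,4,0,255,-0.3,-0.05,4.8,0,255,-0.3,-0.05,5.2,0,255,-0.3,-0.05,5.2,0]'

```text
time: 28.22
position: [0.6828, 0.0605, 0.1056]
ee_rot: [0.218, -3.131, -0.0]
force: [0.7, 0.2, -6.4]
grip_width: 0.0106
```

```bash
python3 - <<'E'
from h import *
go([.683,.061,.098],97.9)
E
```

```text
now [0.6828 0.0605 0.1056] ydir 97.97 tilt [-0.0027  0.     -1.    ] q [-0.02  0.67  0.04  0.94 -0.   -0.16] 
 shift cm [-0.03  0.05  0.76] turn 0.1 w 0.0106 F [ 0.7  0.2 -6.4] t 28.22
```

Emit:
move_arm --rows '[255,0,0,0.2,0,255,0,0,0.4,0,255,0,0,0.55,0,255,0,0,0.65,0,255,0,0,0.75,0,255,0,0,0.75,0]'

```text
time: 28.72
position: [0.6838, 0.0605, 0.0998]
ee_rot: [-0.219, 3.134, -0.0]
force: [-0.5, -0.4, -6.2]
grip_width: 0.0104
```

Emit:
move_arm --rows '[255,0,0,0.1,0,255,0,0,0.2,0,255,0,0,0.25,0,255,0,0,0.25,0]'

```text
time: 29.05
position: [0.684, 0.0605, 0.098]
ee_rot: [-0.218, 3.133, -0.0]
force: [-1.9, -0.1, -1.1]
grip_width: 0.01
```

Partly seated; a hair more, then open.

Emit:
move_arm --rows '[255,0,0,0.1,0,255,0,0,0.1,0]'

```text
time: 29.22
position: [0.6841, 0.0605, 0.098]
ee_rot: [-0.218, 3.133, -0.0]
force: [-4.4, -0.6, 4.4]
grip_width: 0.0104
```

Emit:
move_arm --rows '[200,0,0,0,0,150,0,0,0,0,120,0,0,0,0,120,0,0,0,0,120,0,0,-1,0,120,0,0,-3,0,120,0,0,-6,0,120,0,0,-9,0,120,0,0,-10.5,0,120,0,0,-11,0]'

```text
time: 30.05
position: [0.686, 0.0605, 0.2111]
ee_rot: [-0.218, 3.127, -0.001]
force: [0.3, -0.5, 0.2]
grip_width: 0.045
```

```bash
python3 - <<'E'
from h import *
go([.4003,.290,.16],97.9)
c2,P2,d2=cam('side','s10.png')
cv2.imwrite('pics/s10z.png',cv2.resize(c2[110:250,180:330],(700,600)))
E
```

```text
now [0.686  0.0605 0.2111] ydir 97.98 tilt [ 6.9e-03 -1.0e-04 -1.0e+00] q [-0.02  0.6   0.19  1.15  0.   -0.16] 
 shift cm [25.14 26.69  4.91] turn 0.1 w 0.045 F [ 0.3 -0.5  0.2] t 30.05
```

View pics/s10z.png

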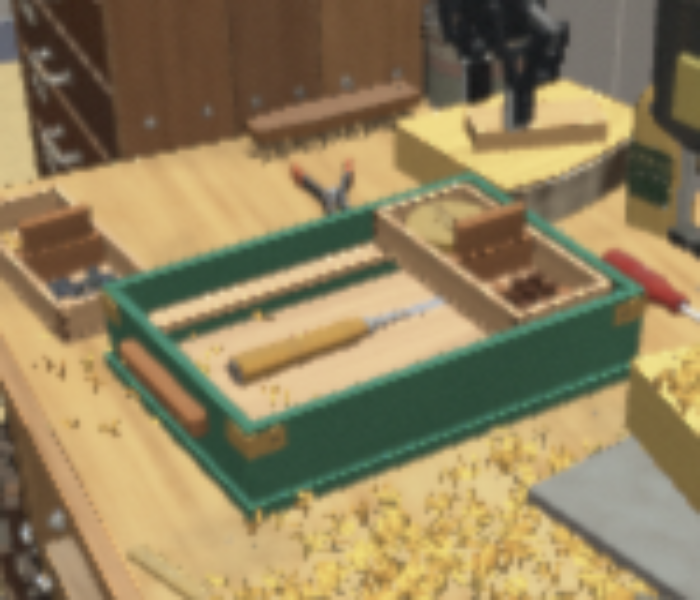

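Wax till sits flat in its end (its rim level just above the box rim). Now the screw till.

Emit:
move_arm --rows '[120,1.5,1.6,0,0,120,4.2,4.5,0,0,120,7,7.4,0,0,120,9.7,10.3,0,0,120,12.5,13.2,0,0,120,15.2,16.1,0,0,120,18,19,0,0,120,20.7,22,0,0,120,23,24.5,1,0,120,24.5,26,3,0,120,25,26.7,5,0,120,25,26.7,6,0]'

```text
time: 31.1
position: [0.3954, 0.2905, 0.1435]
ee_rot: [0.224, -3.129, 0.002]
force: [-0.2, 0.1, 1.1]
grip_width: 0.0454
```

Emit:
move_arm --rows '[120,0,0,2,0,120,0,0,4,0,120,0,0,5,0,120,0,0,5,0,120,0,0,5,0]'

```text
time: 31.52
position: [0.3992, 0.2896, 0.0959]
ee_rot: [0.217, -3.133, 0.001]
force: [1.0, -0.1, -0.4]
grip_width: 0.0454
```

```bash
python3 - <<'E'
from h import *
go([.4003,.290,.0425],97.9)
E
```

```text
now [0.3992 0.2896 0.0959] ydir 97.92 tilt [-1.4e-03 -9.0e-04 -1.0e+00] q [ 0.48  0.37 -0.52  0.68 -0.    0.34] 
 shift cm [-0.12  0.03  5.34] turn 0.0 w 0.0454 F [ 1.  -0.1 -0.4] t 31.52
```

Emit:
move_arm --rows '[120,-0.1,0,2,0,120,-0.1,0,3.5,0,120,-0.1,0,4.5,0,120,-0.1,0,5.2,0,120,-0.1,0,5.2,0,255,-0.1,0,5.2,0,255,-0.1,0,5.2,0,255,-0.1,0,5.2,0,255,-0.1,0,5.2,0,255,-0.1,0,5.2,0,255,-0.1,0,5.2,0]' --force 80

```text
time: 32.43
position: [0.4009, 0.2907, 0.0453]
ee_rot: [-0.218, 3.132, 0.001]
force: [-0.6, -1.4, 6.0]
grip_width: 0.0106
```

```bash
python3 - <<'E'
from h import *
go([.4690,.0294,.19],97.9)
E
```

```text
now [0.4009 0.2907 0.0453] ydir 97.98 tilt [ 1.8e-03  5.0e-04 -1.0e+00] q [ 0.48  0.44 -0.57  0.56 -0.    0.34] 
 shift cm [ -3.14 -26.81 -14.47] turn 0.1 w 0.0106 F [-0.6 -1.4  6. ] t 32.43
```

Emit:
move_arm --rows '[255,0,0,-0.5,0,255,0,0,-1.5,0,255,0,0,-3,0,255,0,0,-5,0,255,0,0,-7,0,255,0,0,-9,0,255,0,0,-11,0,255,0,0,-13,0,255,0,0,-14,0,255,0,0,-14.5,0,255,0,0,-14.5,0]'

```text
time: 33.35
position: [0.4005, 0.2906, 0.1902]
ee_rot: [-0.218, 3.133, 0.001]
force: [-0.0, 0.7, -4.1]
grip_width: 0.0106
```

```bash
python3 - <<'E'
from h import *
go([.4690,.0294,.19],97.9)
E
```

```text
now [0.4005 0.2906 0.1902] ydir 97.98 tilt [ 1.4e-03  8.0e-04 -1.0e+00] q [ 0.48  0.26 -0.4   0.91  0.    0.34] 
 shift cm [-3.160e+00 -2.682e+01  1.000e-02] turn 0.1 w 0.0106 F [-0.   0.7 -4.1] t 33.35
```

Emit:
move_arm --rows '[255,-0.1,-1,0,0,255,-0.3,-3,0,0,255,-0.7,-6,0,0,255,-1.1,-9.5,0,0,255,-1.5,-13,0,0,255,-2,-16.5,0,0,255,-2.4,-20,0,0,255,-2.7,-23,0,0,255,-3,-25.2,0,0,255,-3.1,-26.3,0,0,255,-3.15,-26.8,0,0,255,-3.15,-26.8,0,0]'

```text
time: 34.35
position: [0.4679, 0.0286, 0.1884]
ee_rot: [0.216, -3.132, -0.001]
force: [-0.6, 0.3, -3.0]
grip_width: 0.0105
```

Emit:
move_arm --rows '[255,0,0,0.5,0,255,0,0,1.5,0,255,0,0,2.5,0,255,0,0,3,0,255,0,0,3,0]'

```text
time: 34.77
position: [0.4671, 0.0306, 0.1579]
ee_rot: [0.222, -3.131, -0.001]
force: [-0.0, -0.4, -2.8]
grip_width: 0.0103
```

```bash
python3 - <<'E'
from h import *
go([.4690,.0294,.0973],97.9)
c,P,d=cam('top','t11.png');c2,P2,d2=cam('side','s11.png')
cv2.imwrite('pics/t11z.png',np.hstack([cv2.resize(c[100:250,160:300],(400,428)),cv2.resize(c2[110:250,180:330],(400,428))]))
bx=.5764;by=.0474;a=np.radians(7.8)
for Q in(P,P2):
    X,Y,Z=Q[...,0],Q[...,1],Q[...,2]
    u=(X-bx)*np.cos(a)+(Y-by)*np.sin(a);v=-(X-bx)*np.sin(a)+(Y-by)*np.cos(a)
    k=(abs(Z-.154)<.006)&(abs(u+.107)<.07)&(abs(v)<.13)
    print(k.sum(),u[k].min(),u[k].max(),v[k].min(),v[k].max())
E
```

```text
now [0.4671 0.0306 0.1579] ydir 98.09 tilt [-3.e-03  6.e-04 -1.e+00] q [-0.09  0.25 -0.51  0.82  0.   -0.23] 
 shift cm [-0.19 -0.15  6.06] turn 0.2 w 0.0103 F [-0.  -0.4 -2.8] t 34.77
203 -0.1563126299887076 -0.06798736610879474 -0.09904479054346857 -0.0015229565089435182
288 -0.1602663003719308 -0.07051342489848123 -0.10277840931439003 0.09579564317974869
```

View pics/t11z.png

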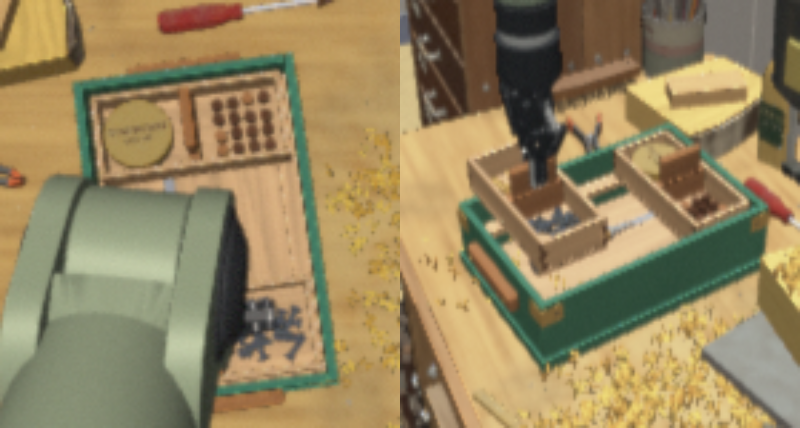

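Emit:
move_arm --rows '[255,-0.45,0,0.5,0,255,-0.45,0,1.5,0,255,-0.45,0,2.8,0,255,-0.45,0,4,0,255,-0.45,0,4.9,0,255,-0.45,0,5.4,0,255,-0.45,0,5.4,0]'

```text
time: 35.45
position: [0.4726, 0.0301, 0.1044]
ee_rot: [0.219, -3.133, -0.0]
force: [0.4, -0.1, -2.5]
grip_width: 0.0107
```

```bash
python3 - <<'E'
from h import *
go([.4715,.0304,.0973],97.9)
E
```

```text
now [0.4726 0.0301 0.1044] ydir 97.98 tilt [-1.5e-03  2.0e-04 -1.0e+00] q [-0.09  0.32 -0.56  0.69  0.   -0.23] 
 shift cm [0.1  0.05 0.71] turn 0.1 w 0.0107 F [ 0.4 -0.1 -2.5] t 35.45
```

Emit:
move_arm --rows '[255,0.1,0,0.2,0,255,0.1,0,0.4,0,255,0.1,0,0.55,0,255,0.1,0,0.65,0,255,0.1,0,0.75,0,255,0.1,0,0.75,0]'

```text
time: 35.95
position: [0.4721, 0.0298, 0.0978]
ee_rot: [-0.218, 3.134, -0.0]
force: [0.4, 0.6, -3.4]
grip_width: 0.0106
```

Emit:
move_arm --rows '[255,0,0,0.1,0,255,0,0,0.15,0,255,0,0,0.15,0]'

```text
time: 36.2
position: [0.4722, 0.0298, 0.0973]
ee_rot: [-0.219, 3.133, -0.0]
force: [-3.5, 0.2, 8.0]
grip_width: 0.0109
```

Seated. Release, rise and look.

Emit:
move_arm --rows '[200,0,0,0,0,150,0,0,0,0,120,0,0,0,0,120,0,0,0,0,120,0,0,-1,0,120,0,0,-3,0,120,0,0,-6,0,120,0,0,-9,0,120,0,0,-12,0,120,0,0,-14,0]'

```text
time: 37.03
position: [0.4729, 0.0298, 0.2391]
ee_rot: [-0.218, 3.131, -0.001]
force: [0.7, 0.6, -0.0]
grip_width: 0.0455
```

Emit:
move_arm --rows '[120,0.5,2,0,0,120,1,5,0,0,120,2,9,0,0,120,3,13,0,0,120,4,17,0,0,120,5,21,0,0,120,6,25,0,0,120,7,29,0,0,120,8,33,0,0,120,9,36,0,0,120,9.5,38,0,0,120,9.5,38,0,0]'

```text
time: 38.03
position: [0.3235, 0.3963, 0.2361]
ee_rot: [0.227, -3.133, -0.002]
force: [0.3, -0.4, -0.8]
grip_width: 0.0454
```

```bash
python3 - <<'E'
from h import *
c,P,d=cam('top','t12.png');c2,P2,d2=cam('side','s12.png')
cv2.imwrite('pics/t12z.png',np.hstack([cv2.resize(c[105:275,170:410],(480,340)),cv2.resize(c2[110:330,180:360],(310,379))[:340]]))
bx=.5764;by=.0474;a=np.radians(7.8)
X,Y,Z=P[...,0],P[...,1],P[...,2]
u=(X-bx)*np.cos(a)+(Y-by)*np.sin(a);v=-(X-bx)*np.sin(a)+(Y-by)*np.cos(a)
for sg in(-1,1):
    k=(Z>.114)&(Z<.135)&(abs(u-sg*.107)<.06)&(abs(v)<.1)
    print('till',sg,k.sum(),u[k].mean(),v[k].mean(),np.median(Z[k]),cv2.minAreaRect(P[k][:,:2].astype(np.float32))[2])
    k=(abs(u-sg*.107)<.05)&(abs(v)<.103)&(Z>.084)&(Z<.1)
    for nm,t in (('v-',v<-.085),('v+',v>.085)): print(nm,(k&t).sum(),np.median(Z[k&t]), end=' ')
    print()
X,Y,Z=P2[...,0],P2[...,1],P2[...,2]
for y in(-.25,-.3,-.34,-.4,-.42,-.46):
    k=(abs(X-.38)<.016)&(abs(Y-y)<.006)&(Z>.02);print(y,X[k].mean().round(4),Z[k].max().round(4))
go([0,0,0])
E
```

```text
till -1 98 -0.10797864759658615 -0.0027736380709894185 0.12406560323769933 7.548652172088623
v- 87 0.09285397663363437 v+ 85 0.09280638452167245 
till 1 94 0.10664019535803479 -0.0012381746049467295 0.12397867832608866 8.353715896606445
v- 81 0.0930160662917261 v+ 95 0.09230862780803539 
-0.25 0.3768 0.0481
-0.3 0.3772 0.0465
-0.34 0.3772 0.046
-0.4 0.3792 0.0382
-0.42 0.3793 0.0338
-0.46 0.3782 0.0334
now [0.3248 0.3933 0.236 ] ydir 98.08 tilt [-1.e-04 -8.e-04 -1.e+00] q [ 0.74  0.25 -0.29  1.04 -0.    0.59] 
 shift cm [ 37.68 -34.35  23.63] turn 0 w 0.0451 F [-0.3 -0.   0.1] t 38.13
```

View pics/t12z.png

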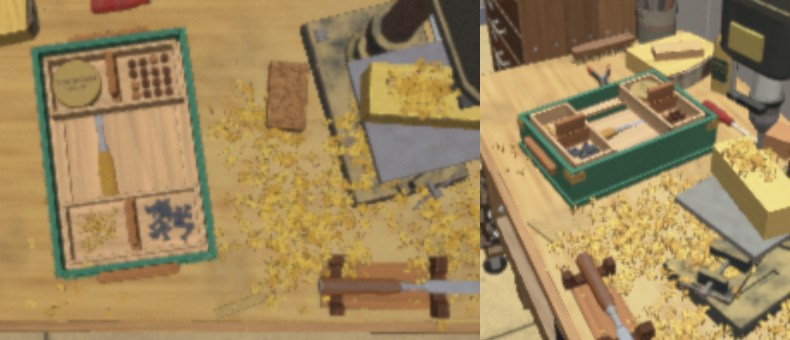

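Both tills are flat and level in their own ends, the brown chisel is seated in both notches and the yellow one has not moved.

```bash
python3 -c "
from rig import *
print(finish_job())"
```

```text
the job is handed in; nothing more can be done
None
```

The job is done and handed in, at about 38 s on the robot's clock. I lifted both tills out level onto the bench to the left of the box. I then laid the brown chisel across the rest, handle in the wide notch and blade in the narrow one. Last, I put each till back at its own end.

- **Tills:** in the last top view they are centred at −108 mm and +107 mm along the box. The handle tops are at 124 mm and the rims at about 92–93 mm on both sides, so both sit flat on the ledges.
- **Brown chisel:** it rests centred in both notches, to within about 2 mm.
- **Yellow chisel, clamp and cork block:** they look unmoved in the final pictures; I did not measure them again at the end.
- **Disagreements:** the side camera read about 3–5 mm off the top one at the rest, so I trusted the top camera. The gripper also closed to 22.6 mm on the brown handle instead of the stated 27 mm, but the grip held level.

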